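# Sound the dowel bore in an old door stile and fit the dowel that suits its depth

### The arm

A 7-joint arm with a two-finger parallel gripper is mounted at the origin on the work surface. World frame = base frame: x ahead of the robot, y to its left, z up, the work surface at z = 0. Lengths are in mm, angles in rad, forces in N, time in s.
With the tool pointing down it reaches from about 400 to 875 mm from the base axis. Payload 4.4 kg.
Tool frame: the origin (TCP) lies at the very end of the fingers, on their centre line; the grasp point (between the pads) lies 19 mm behind it; x points along the fingers, y is the direction in which the jaws open and shut, and the axes are right-handed (so a half turn about x gives the same grasp; the last joint's range is limited). The gripper opens to 85 mm and grips with 20 to 120 N. Pads are 22 mm wide; open, the fingers measure 114 mm over their backs; the gripper's body (76 mm by 85 mm) begins 54 mm behind the grasp point. The pads swing forward as they close: fully open they stand 13 mm farther back than shut.
Start: joints at [1.255, 0.628, 0.038, 1.517, -0.027, 0.996, -0.02], TCP at [160.714, -629.832, 231.313] pointing down, gripper open.
Joint ranges: [-3.06, 3.06], [-0.37, 2.12], [-1.25, 1.32], [0.18, 2.47], [-1.1, 4.24], [0.23, 1.98], [-2.94, 2.94]. Speed limits (rad/s): [2.57, 2.57, 3.14, 3.14, 3.14, 3.14, 3.14].

### API

Orientations are given as [roll, pitch, yaw] about the fixed x, y, z axes, in that order (R = Rz(yaw) Ry(pitch) Rx(roll)).
In Python, from cell import readout, cams, order gives the robot as it stands. The module is installed in compiled form; this text tells all that it offers.
- The arm moves only by the shell command python3 -m creep 'ROWS'. ROWS is JSON, a list of rows, each a list of 3 entries, a list of its own where there are three numbers: the shift along the tool's x, y, z in units of 10 cm (1.0 is 10 cm), then the turn about the tool's x in units of pi/4 rad (1.0 is pi/4 rad), then the closure, from 0 (fully open) to 1 (shut). In form: [[[x, y, z], spin, gripper], ...]. A call has 1 to 20 rows; each row is the pose to reach, as a shift and turn from the pose commanded when the call began, along the tool's axes at that moment; what a row does not reach only later rows make up. A row lasts 1/10 s, in which the tool goes at most 50 mm and 8.59 degrees, less where a joint would pass 70% of its speed; a pose out of reach is approached as far as the arm can. A call with a number of a shift or a turn outside -1 to 1 is refused whole. A call with a gripper value outside its range is refused whole. The fingers move at their own pace and stop on an object; the grip force is fixed at half the most. Time passes only in rows, so rows that repeat a pose let the fingers close. It gives the time, the measured TCP pose, the force and the opening at its end, in the units of the state.
- readout.read_state(): the state, without advancing time (a new reading comes with each control period).
- cams.get_image(name): name is "scene" or "top"; returns the picture (384x512x3 uint8, blue, green, red); there is no depth.
- cams.get_calibration(name): a dict with "fx", "fy", "cx", "cy" (pixels), "distortion" ([k1, k2, p1, p2, k3] as OpenCV has them; the pictures are not rectified), "R" (3x3) and "t" (3): a world point X has camera coordinates R X + t. Camera axes: x right, y down, z forward; pixel columns grow to the right and rows downward; lengths in mm; the calibration is good to about 2 mm. A picture is of the moment at which its call begins. get_calibration takes no time and is no camera call.
- order.finish_job(): hands the job in, once; it reports no verdict.
The state is a dict: "clock": time; "qpos": joint angles; "qd": joint speeds; "tau": joint torques, N m; "eef_pos": TCP position; "tool_rot": TCP orientation; "force": force on the tool from outside, world axes, zero at the start; "torque": the same for the moment, N m; "width": finger opening in mm.
Only numpy, scipy, OpenCV 4.12 (cv2) and the standard library are available. Lean on these libraries where they do the work, as an engineer would, in place of code of your own. Each camera call takes 0.05 s, during which the arm holds its last target.

### The job

The open bore in the edge of this old door stile still has the remains of its broken dowel at the bottom, so first sound its depth with the depth rod from the tool rack, and hang the rod back in its hole in the rack. Then take from the block the one new dowel that, pushed fully home in the bore, stands as proud as the dowel already glued in beside it (20 mm), and fit it. Leave the other two dowels standing in their block and do not disturb the other things on the bench.

Things in the scene. Friction and masses are not known exactly. Their poses are not given: they have to be found in the camera images.
- stile: Stile of an old house door: stripped wood with grey-green paint left, 50 mm thick, 100 mm wide, 380 mm long. Fixed edge up in a plywood cradle, leaning 30 degrees towards the robot, so its upper edge (50 x 380 mm) faces up and towards the robot. Origin: middle of its lower edge; z runs up its width (normal of the upper edge, axis of the bore), y along its length, x across its thickness.
- bore (a point): Centre of the mouth of the open blind bore, flush with the stile's upper edge, a pencil tick on either side; axes as the stile's. The bore is straight, 22.5 mm across, its axis along the stile's z (30 degrees from vertical). Its open depth is 30, 42 or 54 mm, different from start to start and not to be told from outside, as the old dowel's remains fill its bottom.
- glued_dowel (a point): Centre of the top of the dowel already glued into the upper edge of the stile, 20 mm across: it stands 20 mm proud, 125 mm along the stile's y axis from the open bore. Axes as the stile's.
- rod: Depth rod, 32 g: straight round dark wooden handle 20 mm across, 60 mm long, above an aluminium collar 26 mm across, 5 mm thick; below it an aluminium rod 8 mm across, 80 mm long, with a black ring every 10 mm. At the start it hangs upright by its collar in the hole of the tool rack. Origin: centre of the collar's underside; z points from the tip to the handle, the handle lies from 5 to 65 mm.
- rod_tip (a point): Centre of the flat tip of the depth rod, 80 mm below the origin of the rod.
- rack_hole (a point): Mouth of the vertical hole, 15 mm across, in which the depth rod hangs, in the top face (105 mm above the bench, 18 mm thick, open below) of the light wooden tool rack, 75 x 220 mm; y along the rack. The rack is fixed, at the left or at the right. A fixed awl with a red handle, 38 mm tall above the board, stands 101 mm along -y from this hole.
- block: Dark wooden block, 70 x 220 x 40 mm tall, fixed, at the right or at the left, opposite to the rack. Three round sockets in its top, 23 mm across and 16 mm deep, in a row along its y axis at -70, 0 and 70 mm, each holding an upright dowel. Origin: centre of its underside; y along its length.
- dowel_50: The short new beech dowel, 20 mm across and 50 mm long, both ends chamfered by 3 mm; 11 g. At the start it stands upright in a socket of the block, 16 mm of it in the socket (which socket varies). Origin: its middle; z axis along it. It slides freely in the bore.
- dowel_62: The middle new beech dowel, 20 mm across and 62 mm long, both ends chamfered by 3 mm; 14 g. At the start it stands upright in a socket of the block, 16 mm of it in the socket (which socket varies). Origin: its middle; z axis along it. It slides freely in the bore.
- dowel_74: The long new beech dowel, 20 mm across and 74 mm long, both ends chamfered by 3 mm; 16 g. At the start it stands upright in a socket of the block, 16 mm of it in the socket (which socket varies). Origin: its middle; z axis along it. It slides freely in the bore.
- glue: Bystander, loose: glue bottle, 62 mm across, 160 mm tall. Origin: centre of its underside.
- tape: Bystander, loose: roll of masking tape lying flat, 96 mm across, 36 mm tall. Origin: centre of its underside.
- scraper: Bystander, loose: scraper with a wooden handle, 200 mm long, lying flat. Origin: centre of its underside.
- sander: Bystander, loose: cork sanding block, 62 x 105 x 28 mm. Origin: centre of its underside.
- paint_tin: Bystander, loose: closed paint tin, 100 mm across, 119 mm tall. Origin: centre of its underside.
- wax: Bystander, loose: amber jar of wax, 80 mm across, 75 mm tall. Origin: centre of its underside.
Mind the look-alikes: they are no part of the job. What is shaped like the rod but green is not meant.

How it is judged:
By the outcome, as a careful person would: the job done as asked, in the order asked, and still so for the second after the job is handed in, with the robot touching nothing.
It also fails if it takes over 72 s, if anything falls off the work surface, if the arm or the gripper's body presses on something with over 40 N, if the wrist force passes 120 N, or if a joint passes its speed limit or range.

## Working session

There is one attempt and no reset: what is moved stays moved. The work goes in short steps, Python scripts to look and compute and a shell command to move; the robot and the scene stay as the last step left them, time stands still between calls to the robot, and variables do not carry over. Pictures are saved under pics/ and viewed, and the job is handed in when it is done.

```bash
mkdir -p pics; ls; python3 - <<'E'
from cell import readout,cams
import cv2
print(readout.read_state())
for n in("scene","top"):
    im=cams.get_image(n); cv2.imwrite(f"pics/{n}0.png",im); cv2.imwrite(f"pics/{n}0x.png",cv2.resize(im,(800,600),interpolation=cv2.INTER_CUBIC)); print(n,cams.get_calibration(n))
E
```

```text
pics
{'clock': 0.0, 'qpos': array([ 1.25518869,  0.62932654,  0.03842639,  1.51836872, -0.02704945,
        0.99631228, -0.01997771]), 'qd': array([-0.00175279, -0.00141128,  0.00079746,  0.00053621,  0.00019496,
        0.00048327,  0.00084133]), 'tau': array([ 4.65068820e-05, -5.63396502e+01,  1.22588620e+00, -1.93446887e+01,
        1.08568932e-02,  1.04483348e-02,  4.03849540e-06]), 'eef_pos': array([ 160.58684736, -629.20142572,  230.40126454]), 'tool_rot': array([-1.5847394 ,  1.56889796,  1.80666884]), 'force': array([-0.49884834,  0.00164038, -0.8634606 ]), 'torque': array([-0.00089835,  0.00787964,  0.02746629]), 'width': 85.16048348067777}
scene {'fx': 422.4068102193738, 'fy': 422.4068102193738, 'cx': 254.09245045681328, 'cy': 197.1029106048993, 'distortion': array([0.04340145, 0.        , 0.        , 0.        , 0.        ]), 'R': array([[ 0.49303433,  0.86997994, -0.00721489],
       [ 0.65934057, -0.37904574, -0.64930296],
       [-0.56761532,  0.31537159, -0.76049563]]), 't': array([-244.49624929, -319.24854956, 1528.34703127])}
top {'fx': 471.13574679638714, 'fy': 471.13574679638714, 'cx': 249.4769016874888, 'cy': 189.8878617532, 'distortion': array([-0.16456248,  0.        ,  0.        ,  0.        ,  0.        ]), 'R': array([[-1.78563531e-02, -9.99840561e-01, -5.21661613e-05],
       [-9.91096806e-01,  1.77070816e-02, -1.31960526e-01],
       [ 1.31940410e-01, -2.30463203e-03, -9.91254971e-01]]), 't': array([  -5.8962141 ,  559.22692973, 1428.34816218])}
```

View pics/scene0x.png

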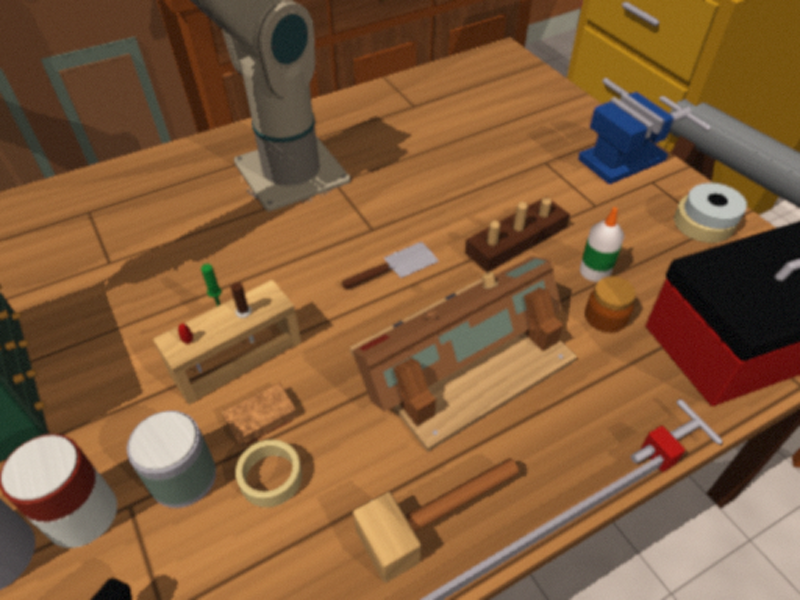

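View pics/top0x.png

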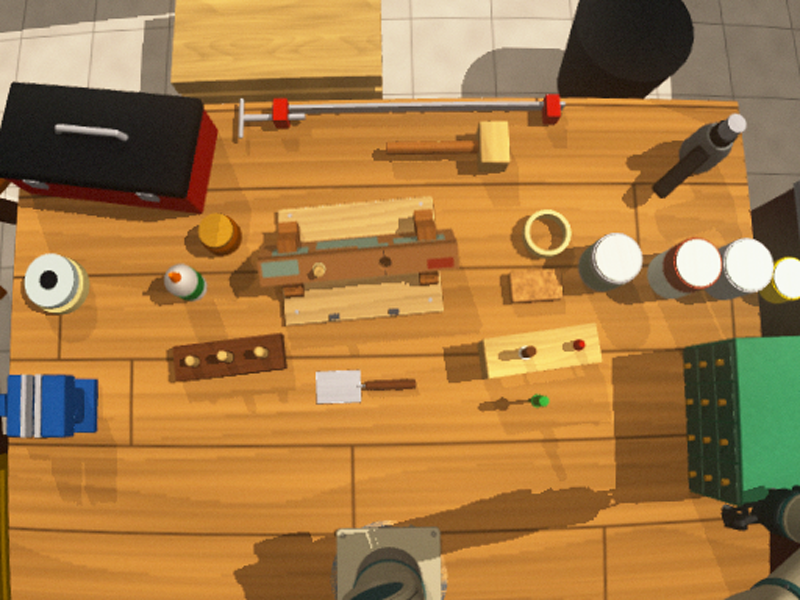

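The scene view looks towards the robot; in the top view, image up is +x and left is +y. The rack is on the right at about (540,350), the block on the left at (230,357), and the stile is in the middle with its bore near (385,262). I'll zoom in.

```bash
python3 - <<'E'
import cv2,numpy as np
t=cv2.imread("pics/top0.png"); s=cv2.imread("pics/scene0.png")
def crop(im,x0,y0,w,h,k,name):
    c=cv2.resize(im[y0:y0+h,x0:x0+w],None,fx=k,fy=k,interpolation=cv2.INTER_CUBIC)
    for i in range(0,w,10):
        cv2.putText(c,str(x0+i),(i*k,8),0,.3,(255,255,255),1); cv2.line(c,(i*k,10),(i*k,14),(255,255,255),1)
    for j in range(0,h,10):
        cv2.putText(c,str(y0+j),(0,j*k+4),0,.3,(255,255,255),1)
    cv2.imwrite("pics/"+name,c); 
crop(t,300,200,96,66,8,"t_rack.png")
crop(t,160,130,140,74,5,"t_stile.png")
crop(t,100,205,96,50,8,"t_block.png")
crop(s,100,165,100,70,8,"s_rack.png")
crop(s,220,160,150,100,5,"s_stile.png")
crop(s,290,120,80,60,8,"s_block.png")
E
```

```text
(no output)
```

View pics/t_rack.png

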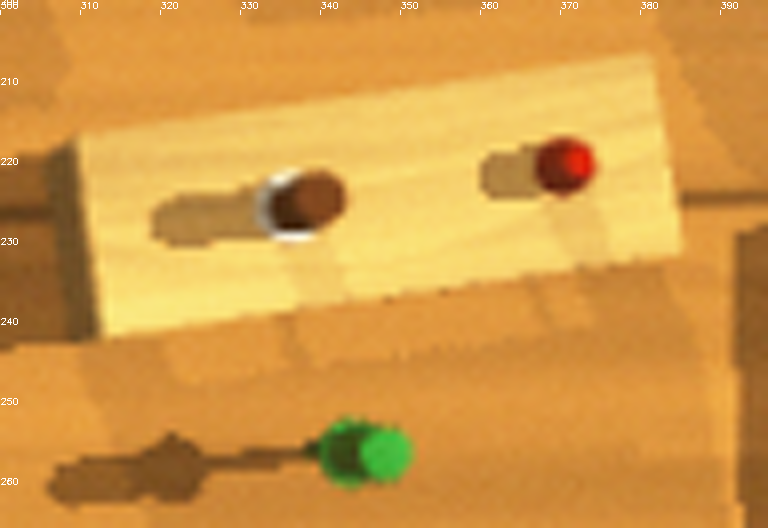

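View pics/t_stile.png

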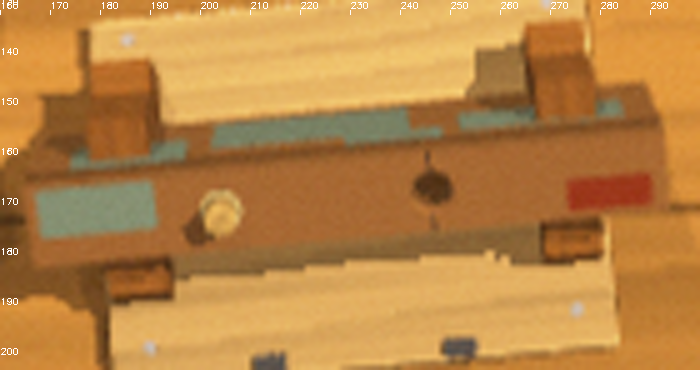

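View pics/t_block.png

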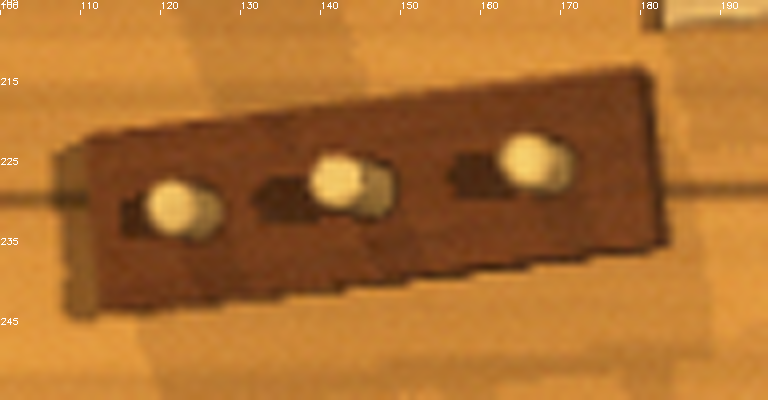

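View pics/s_rack.png

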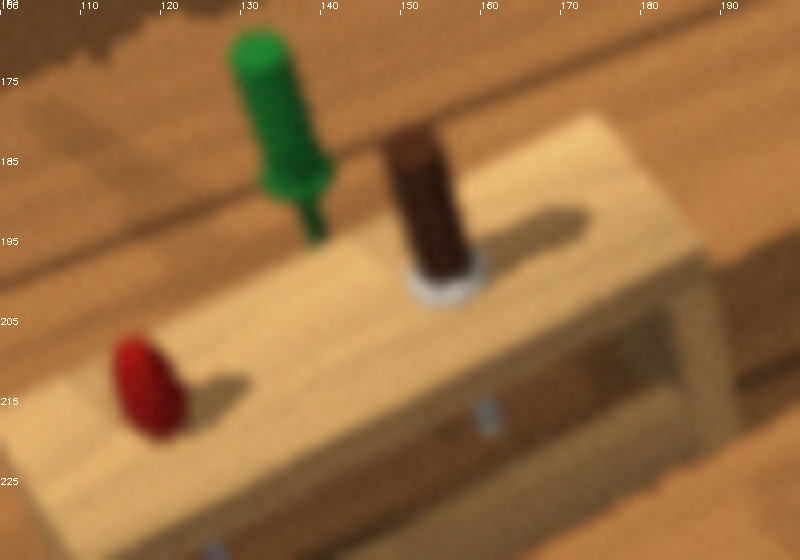

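View pics/s_stile.png

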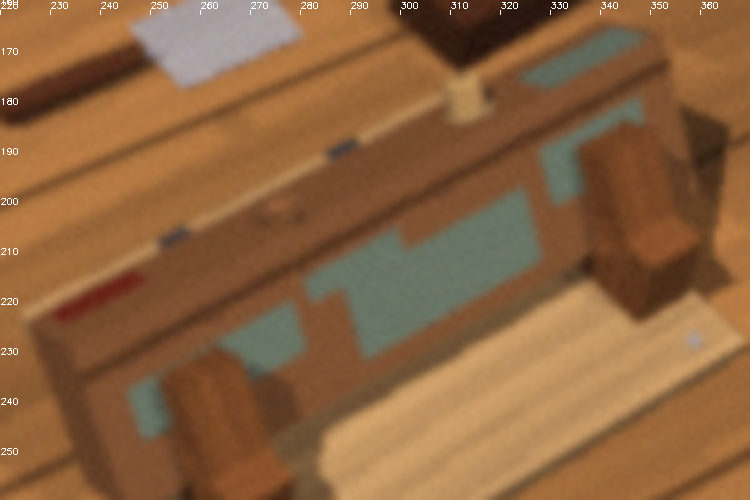

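View pics/s_block.png

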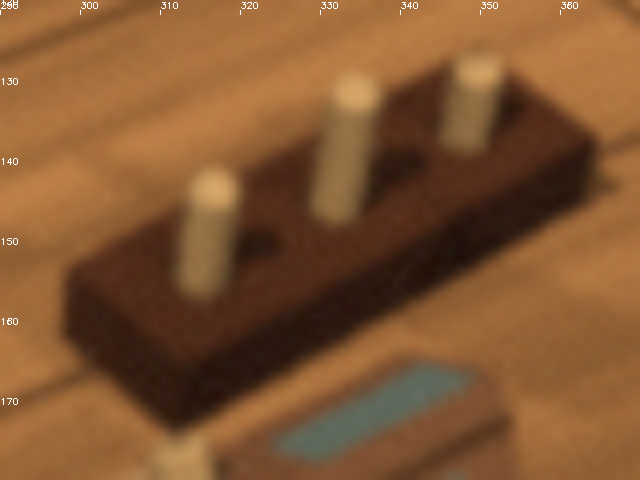

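```bash
cat > h.py <<'E'
import numpy as np,cv2
from scipy.optimize import least_squares
from scipy.spatial.transform import Rotation as Rot
from cell import readout,cams,order
C={n:cams.get_calibration(n) for n in("scene","top")}
def K(c): return np.array([[c["fx"],0,c["cx"]],[0,c["fy"],c["cy"]],[0,0,1]])
def proj(n,X):
    c=C[n]; return cv2.projectPoints(np.float64(X).reshape(-1,3),cv2.Rodrigues(c["R"])[0],c["t"],K(c),c["distortion"])[0].reshape(-1,2)
def ray(n,p):
    c=C[n]; u=cv2.undistortPoints(np.float64(p).reshape(1,1,2),K(c),c["distortion"]).ravel()
    return -c["R"].T@c["t"], c["R"].T@np.array([u[0],u[1],1])
def atz(n,p,z):
    o,d=ray(n,p); return o+d*(z-o[2])/d[2]
def tri(pt,ps):
    f=lambda X:np.r_[proj("top",X)[0]-pt,proj("scene",X)[0]-ps]
    r=least_squares(f,[600,0,100]); return r.x,r.fun
def state():
    s=readout.read_state(); return s
def Rtool(s):
    return Rot.from_euler("xyz",s["tool_rot"]).as_matrix()
def crop(im,x0,y0,w,h,k,name):
    c=cv2.resize(im[y0:y0+h,x0:x0+w],None,fx=k,fy=k,interpolation=cv2.INTER_CUBIC)
    for i in range(0,w,10):
        cv2.putText(c,str(x0+i),(i*k,8),0,.3,(255,255,255),1); cv2.line(c,(i*k,10),(i*k,14),(255,255,255),1)
    for j in range(0,h,10): cv2.putText(c,str(y0+j),(0,j*k+4),0,.3,(255,255,255),1)
    cv2.imwrite("pics/"+name,c)
E
python3 - <<'E'
from h import *
np.set_printoptions(precision=1,suppress=True)
r=[atz("top",p,105) for p in[(309.5,216.5),(382,207),(385,231.5),(313,242.5)]]
print("rack",r,[np.linalg.norm(r[i]-r[i-1]) for i in range(4)])
print("rodtop",tri((339.5,224.7),(150.5,182.5)),atz("top",(339.5,224.7),170),atz("scene",(150.5,182.5),170))
print("collar",tri((336.3,225.5),(154.8,199.5)),atz("top",(336.3,225.5),108),atz("scene",(154.8,199.5),108))
print("awl",atz("top",(372,220),143))
print("green",atz("top",(348,256.5),145),tri((348,256.5),(132,171)))
b=[atz("top",p,40) for p in[(110,222),(179,213.5),(183,235),(112,244)]]
print("block",b,[np.linalg.norm(b[i]-b[i-1]) for i in range(4)],np.mean(b,0))
for p,q,z in[((121.5,230.5),(349,128.5),74),((141.5,227.3),(333.5,131),98),((165.5,224.8),(316,143),86)]:
    print(z,atz("top",p,z),atz("scene",q,z),tri(p,q))
print("bore",tri((245,167.2),(274.5,201.5)))
print("glued",tri((203,172),(312,175.5)))
# upper edge corners (top/scene)
for p,q in[((162.5,165.5),(353,172)),((289,153.5),(237,235)),((291,172),(224.5,223)),((166,183),(347,165.5))]: print(p,tri(p,q))
E
```

```text
rack [array([ 467.6, -191.5,  105. ]), array([ 491.3, -411.1,  105. ]), array([ 417.9, -416.7,  105. ]), array([ 390.8, -199.4,  105. ])] [np.float64(77.14988076651575), np.float64(220.92232410609304), np.float64(73.59968991073393), np.float64(218.94164164558538)]
rodtop (array([ 438.3, -267.3,  166.2]), array([-0.3, -0.1, -0.3,  0. ])) [ 437.9 -267.4  170. ] [ 442.3 -267.3  170. ]
collar (array([ 439.9, -269.4,  102.5]), array([-0.5, -0.1, -0.4,  0. ])) [ 439.1 -269.8  108. ] [ 445.3 -269.2  108. ]
awl [ 450.7 -368.6  143. ]
green [ 347.7 -293.5  145. ] (array([ 348.4, -292.2,  139.9]), array([-0.8, -0.2, -0.8,  0. ]))
block [array([465.2, 421.7,  40. ]), array([488.8, 203.6,  40. ]), array([422.2, 191.3,  40. ]), array([396.6, 414.5,  40. ])] [np.float64(68.99228750377517), np.float64(219.34529579421996), np.float64(67.75992281565983), np.float64(224.58504798702816)] [443.2 307.8  40. ]
74 [436.6 375.2  74. ] [443.9 374.6  74. ] (array([437.8, 378.4,  67.7]), array([-0.5, -0.3, -0.6,  0.1]))
98 [444.3 307.8  98. ] [450.  305.9  98. ] (array([445. , 309.6,  92.5]), array([-0.2, -0.1, -0.2,  0. ]))
86 [451.6 237.6  86. ] [457.5 237.4  86. ] (array([452.6, 239.7,  80.9]), array([-0.4, -0.2, -0.5,  0.1]))
bore (array([615.3,  -5. , 118.8]), array([ 0.5,  0.2,  0.4, -0. ]))
glued (array([600.5, 118.6, 137.2]), array([ 0.1,  0.1,  0.1, -0. ]))
(162.5, 165.5) (array([626.5, 241.6, 110.1]), array([ 0.5,  0.4,  0.6, -0.1]))
(289, 153.5) (array([ 656. , -136.7,  112.5]), array([ 0.4,  0.2,  0.3, -0. ]))
(291, 172) (array([ 601.3, -142.8,  102. ]), array([ 0.7,  0.3,  0.6, -0. ]))
(166, 183) (array([582.8, 244.3,  94.1]), array([-3. , -1.9, -3.3,  0.4]))
```

Reading the block in both views, the dowels from +y to −y are the 50, the 74 and the 62, based on their heights and shadows. The two cameras disagree by about 5 mm, so I'll run a joint fit using the known sizes and small camera corrections.

```bash
cat > fit.py <<'E'
from h import *
np.set_printoptions(precision=1,suppress=True)
def projc(n,X,d):
    c=C[n]; Rm=c["R"]@Rot.from_rotvec(d[3:]).as_matrix().T   # small correction
    t=c["t"]+d[:3]
    return cv2.projectPoints(np.float64(X).reshape(-1,3),cv2.Rodrigues(c["R"]@Rot.from_rotvec(d[3:]).as_matrix())[0],t,K(c),c["distortion"])[0].reshape(-1,2)
def frame(p,yaw,lean=0):
    return Rot.from_euler("ZY",[yaw,-lean]).as_matrix(),np.array(p)
L=np.pi/6
def model(v):
    rh=np.r_[v[0:2],105]; Rr,_=frame(rh,v[2])
    b=np.r_[v[3:5],0]; Rb,_=frame(b,v[5])
    bo=v[6:9]; Rs,_=frame(bo,v[9],L)
    P={}
    P["rodtop"]=rh+[0,0,65]; P["collar"]=rh+[0,0,4]; P["awl"]=rh+Rr@[0,-101,38]
    P["d50"]=b+Rb@[0,70,74];P["d74"]=b+Rb@[0,0,98];P["d62"]=b+Rb@[0,-70,86]
    for k,(x,y) in dict(b1=(35,110),b2=(35,-110),b3=(-35,-110),b4=(-35,110)).items(): P[k]=b+Rb@[x,y,40]
    P["bore"]=bo; P["glued"]=bo+Rs@[0,125,20]
    for k,(x,y) in dict(s1=(25,1),s2=(25,-1),s3=(-25,-1),s4=(-25,1)).items(): P[k]=bo+Rs@[x,v[10]+y*190,0]
    return P
obs={"top":dict(rodtop=(339.5,224.7),collar=(336.3,225.5),awl=(372,220),d50=(121.5,230.5),d74=(141.5,227.3),d62=(165.5,224.8),b1=(110,222),b2=(179,213.5),b3=(183,235),b4=(112,244),bore=(245,167.2),glued=(203,172),s1=(164,165.5),s2=(290,153.5),s3=(291.5,172),s4=(166,183)),
"scene":dict(rodtop=(150.5,182.5),collar=(154.8,199.5),d50=(349,128.5),d74=(333.5,131),d62=(316,143),bore=(274.5,201.5),glued=(312,175.5),s1=(353,172),s2=(237,235),s3=(224.5,223))}
def res(v,full=False):
    P=model(v); r=[];D={}
    for n,d in(("top",v[11:17]),("scene",v[17:23])):
        for k,p in obs[n].items():
            e=projc(n,P[k],d)[0]-p; D[n,k]=e; r+=list(e/0.5)
    r+=list(v[11:14]/2)+list(v[14:17]/.002)+list(v[17:20]/2)+list(v[20:23]/.002)
    return D if full else np.array(r)
if __name__=="__main__":
    v0=np.r_[438,-268,.1,443,308,.1,615,-5,122,.07,40,np.zeros(12)]
    s=least_squares(res,v0,loss="soft_l1"); v=s.x; np.save("fit.npy",v)
    J=s.jac; sd=np.sqrt(np.diag(np.linalg.inv(J.T@J)))
    print("rack",v[:2],np.degrees(v[2]),"block",v[3:5],np.degrees(v[5]),"bore",v[6:9],np.degrees(v[9]),v[10]); print(sd[:11])
    print(v[11:14],v[14:17]*1e3,v[17:20],v[20:23]*1e3)
    for k,e in res(v,True).items(): print(k,e,end="; ")
    s=state();R=Rtool(s);print("\n",R)
    for yaw in(v[9],):
        y=np.array([-np.sin(yaw),np.cos(yaw),0]); a=np.arctan2(R[:,2]@y,R[:,1]@y); print("spin to stile y (units)",a/(np.pi/4),"or", (a-np.sign(a)*np.pi)/(np.pi/4))
E
python3 fit.py
```

```text
rack [ 439.8 -268.1] 6.665911211286436 block [445.5 308.1] 6.4366382794246615 bore [617.   -4.9 120.2] 3.7194523461375306 51.03116663562588
[2.4 1.9 0.  2.2 2.  0.  2.3 2.2 2.8 0.  1.5]
[0.5 1.3 0.5] [-0.1  0.6  0.8] [1.  2.2 0.8] [-0.8  0.8 -0.8]
('top', 'rodtop') [ 0.2 -0.4]; ('top', 'collar') [-0.5  0.1]; ('top', 'awl') [-0.1  0. ]; ('top', 'd50') [-0.7  0.2]; ('top', 'd74') [-0.   0.1]; ('top', 'd62') [-0.2 -0.1]; ('top', 'b1') [ 0.2 -0.4]; ('top', 'b2') [ 0.4 -0.8]; ('top', 'b3') [-1.1  0.2]; ('top', 'b4') [ 0.4 -0.1]; ('top', 'bore') [0.4 0. ]; ('top', 'glued') [-0.1  1.1]; ('top', 's1') [-0.8  0.6]; ('top', 's2') [1.8 1.9]; ('top', 's3') [ 1.  -0.7]; ('top', 's4') [-0.4 -1.1]; ('scene', 'rodtop') [-0.3  0.4]; ('scene', 'collar') [-0.1 -0.9]; ('scene', 'd50') [-0.2 -0.5]; ('scene', 'd74') [-0.1 -0.1]; ('scene', 'd62') [-0.2  0. ]; ('scene', 'bore') [1.1 1.1]; ('scene', 'glued') [0.2 0.5]; ('scene', 's1') [ 0.1 -4.9]; ('scene', 's2') [-3.4 -5.4]; ('scene', 's3') [0.5 0.8]; 
 [[-0.   0.2 -1. ]
 [ 0.  -1.  -0.2]
 [-1.  -0.   0. ]]
spin to stile y (units) -3.7646150871969866 or 0.2353849128030134
```

```bash
sed -i 's/s1=(164,165.5),s2=(290,153.5),//; s/,s1=(353,172),s2=(237,235),/,/' fit.py; python3 fit.py; python3 - <<'E'
from fit import *
v=np.load("fit.npy");P=model(v)
for n,d in(("top",v[11:17]),("scene",v[17:23])):
    im=cv2.imread(f"pics/{n}0.png"); x0,y0,w,h=(160,130,140,74) if n=="top" else (220,160,150,100); k=5
    c=cv2.resize(im[y0:y0+h,x0:x0+w],None,fx=k,fy=k,interpolation=cv2.INTER_CUBIC)
    q=lambda X:[tuple(int(a) for a in (p-[x0,y0]+.5)*k) for p in projc(n,X,d)]
    bo=v[6:9];Rs,_=frame(bo,v[9],L);th=np.linspace(0,2*np.pi,40)
    circ=lambda r,y,z:np.array([bo+Rs@[r*np.cos(a),y+r*np.sin(a),z] for a in th])
    for X in(circ(11.25,0,0),circ(10,125,20),circ(10,125,0),np.array([P[k] for k in("s1","s2","s3","s4","s1")])):
        cv2.polylines(c,[np.array(q(X))],False,(255,255,0),1)
    cv2.imwrite(f"pics/ov_{n}.png",c)
E
```

```text
rack [ 440.2 -268.1] 6.711129291508417 block [445.9 307.8] 6.429697291395484 bore [615.6  -5.3 121.8] 3.6435610619702152 51.21574011275645
[2.6 1.9 0.  2.4 2.  0.  2.4 2.2 2.2 0.  1.6]
[0.4 1.7 0.1] [-0.1  0.2  0.9] [1.1 2.2 0.3] [-0.5  0.5 -0.9]
('top', 'rodtop') [ 0.2 -0.3]; ('top', 'collar') [-0.5  0.1]; ('top', 'awl') [-0.1  0. ]; ('top', 'd50') [-0.7  0.2]; ('top', 'd74') [0.  0.1]; ('top', 'd62') [-0.2 -0.1]; ('top', 'b1') [ 0.2 -0.4]; ('top', 'b2') [ 0.4 -0.8]; ('top', 'b3') [-1.   0.2]; ('top', 'b4') [ 0.4 -0.1]; ('top', 'bore') [0.5 0.5]; ('top', 'glued') [-0.   1.5]; ('top', 's3') [ 1.1 -0.1]; ('top', 's4') [-0.5 -0.7]; ('scene', 'rodtop') [-0.3  0.5]; ('scene', 'collar') [-0.  -0.8]; ('scene', 'd50') [-0.2 -0.4]; ('scene', 'd74') [-0.  -0.1]; ('scene', 'd62') [-0.2  0.1]; ('scene', 'bore') [0.7 0.3]; ('scene', 'glued') [-0.1 -0.2]; ('scene', 's3') [ 0.1 -0. ]; 
 [[-0.   0.2 -1. ]
 [ 0.  -1.  -0.2]
 [-1.  -0.   0. ]]
spin to stile y (units) -3.7629286120283107 or 0.23707138797168908
```

View pics/ov_top.png

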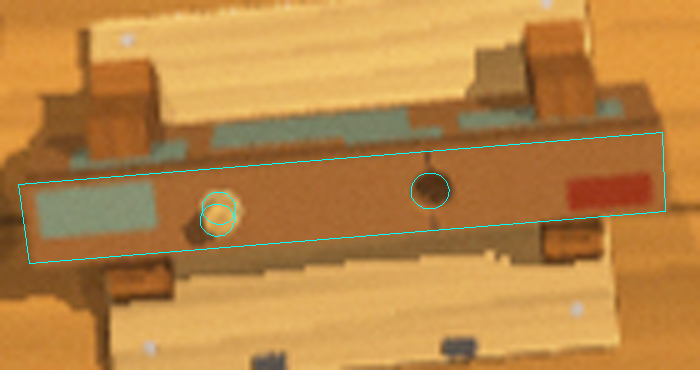

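View pics/ov_scene.png

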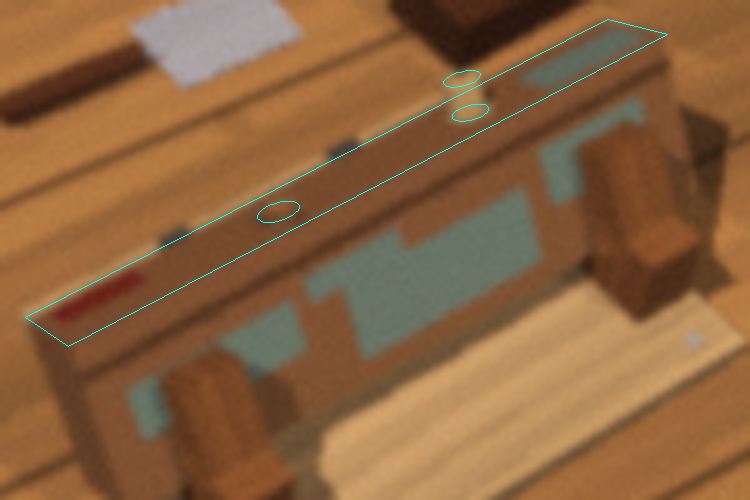

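```bash
cat > go.py <<'E'
import sys
from h import *
s=state();R=Rtool(s);p=s["eef_pos"]
np.set_printoptions(precision=3,suppress=True)
print("t",round(s["clock"],2),"tcp",p,"w",round(s["width"],1),"F",s["force"],"yaw_jaw",np.degrees(np.arctan2(-R[0,1],R[1,1])),"tooly",R[:,1],"toolz",R[:,2])
if len(sys.argv)>1:
    T=np.array([float(a) for a in sys.argv[1].split(",")]); print("shift units",R.T@(T-p)/100)
E
python3 go.py 440.2,-268.1,250
```

```text
t 0.1 tcp [ 160.572 -629.271  230.505] w 85.8 F [ 0.04  -0.353  0.559] yaw_jaw -165.6882443114483 tooly [ 0.247 -0.969 -0.002] toolz [-0.969 -0.247  0.   ]
shift units [-0.19  -2.809 -3.602]
```

```bash
python3 -m creep '[[[-0.19,-0.75,-0.95],0.24,0],[[-0.19,-0.75,-0.95],0.24,0],[[-0.19,-0.75,-0.95],0.24,0],[[-0.19,-0.75,-0.95],0.24,0]]'; python3 go.py 440.2,-268.1,250
```

```text
clock: 0.5
eef_pos: [238.1, -530.3, 250.6]
tool_rot: [-2.432, 1.568, 0.777]
force: [-0.4, 0.1, -0.4]
width: 85.2
t 0.5 tcp [ 238.145 -530.299  250.649] w 85.2 F [-0.429  0.09  -0.428] yaw_jaw -176.10474492327174 tooly [ 0.068 -0.998 -0.002] toolz [-0.998 -0.068 -0.002]
shift units [ 0.016 -2.479 -2.194]
```

```bash
python3 -m creep '[[[0,-0.9,-0.8],0,0],[[0,-0.9,-0.8],0,0],[[0,-0.9,-0.8],0,0]]' && python3 -m creep '[[[0,-0.9,-0.8],0,0],[[0,-0.9,-0.8],0,0],[[0,-0.9,-0.8],0,0],[[0,-0.9,-0.8],0,0]]' ; python3 go.py 440.2,-268.1,200
```

```text
clock: 0.8
eef_pos: [311.2, -435.4, 249.9]
tool_rot: [-1.955, 1.568, 1.252]
force: [0.7, -0.6, 0.7]
width: 85.5
clock: 1.2
eef_pos: [385.2, -341.7, 250.0]
tool_rot: [-2.023, 1.569, 1.186]
force: [-0.4, -1.2, -0.2]
width: 85.2
t 1.2 tcp [ 385.151 -341.663  249.983] w 85.2 F [-0.353 -1.226 -0.157] yaw_jaw -176.15551538058136 tooly [ 0.067 -0.998 -0.001] toolz [-0.998 -0.067 -0.001]
shift units [ 0.501 -0.696 -0.598]
```

```bash
python3 -m creep '[[[0,-0.7,-0.6],0,0],[[0,-0.7,-0.6],0,0],[[0.3,-0.7,-0.6],0,0],[[0.3,-0.7,-0.6],0,0]]' ; python3 go.py 440.2,-268.1,131; python3 - <<'E'
from h import *
im=cams.get_image("scene");crop(im,70,90,160,115,5,"s1.png")
im=cams.get_image("top");crop(im,280,170,130,95,6,"t1.png")
E
```

```text
clock: 1.6
eef_pos: [436.2, -270.5, 217.6]
tool_rot: [-0.393, 1.564, 2.81]
force: [-1.7, -0.2, -0.6]
width: 85.4
t 1.6 tcp [ 436.229 -270.465  217.637] w 85.4 F [-1.732 -0.201 -0.586] yaw_jaw -176.4779040872791 tooly [ 0.061 -0.998 -0.002] toolz [-0.998 -0.061  0.006]
shift units [ 0.866 -0.019 -0.046]
```

View pics/s1.png

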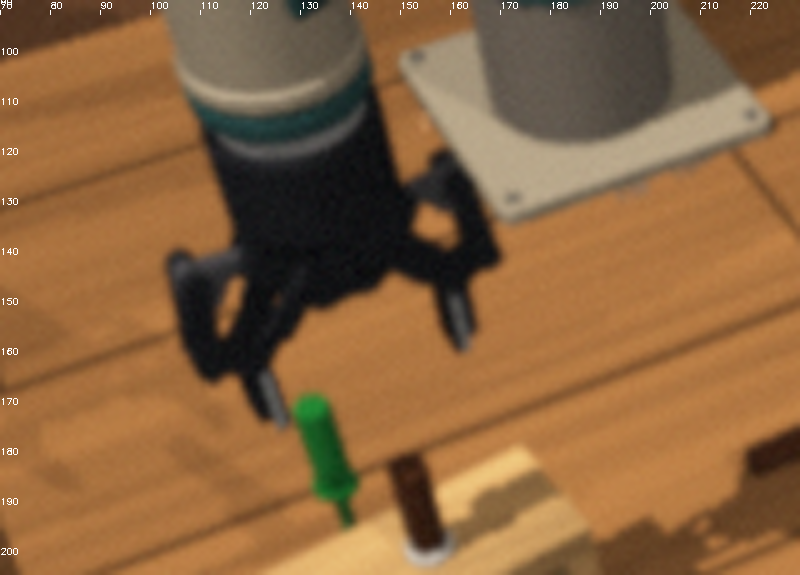

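View pics/t1.png

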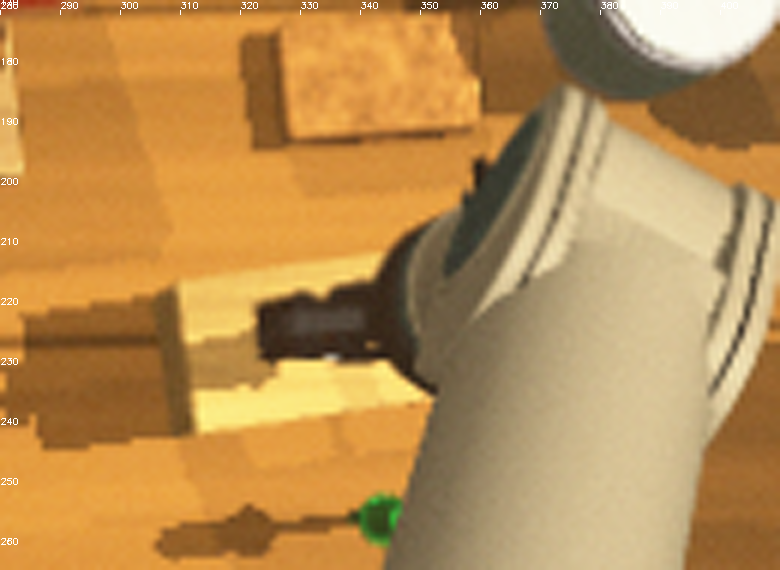

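```bash
python3 - <<'E'
from fit import *
v=np.load("fit.npy"); s=state();R=Rtool(s)
print(s["eef_pos"])
for sg in(1,-1):
  for o in (43,48,):
    X=s["eef_pos"]+R@[-13,sg*o,0]; print(sg,o,X,projc("scene",X,v[17:23]),projc("scene",X,np.zeros(6)))
E
```

```text
[ 436.9 -272.8  220.1]
1 43 [ 439.4 -315.7  233.1] [[125.7 172.2]] [[125.3 171.2]]
1 48 [ 439.7 -320.7  233.1] [[123.7 173. ]] [[123.3 172. ]]
-1 43 [ 434.4 -229.8  233.1] [[159.3 158.3]] [[158.9 157.3]]
-1 48 [ 434.2 -224.8  233.1] [[161.2 157.5]] [[160.8 156.5]]
```

```bash
python3 -m creep '[[[0.2,0,0],0,0],[[0.2,0,0],0,0]]' ; python3 go.py 440.2,-268.1,131
```

```text
clock: 1.9
eef_pos: [436.6, -272.3, 199.8]
tool_rot: [-0.148, 1.568, 3.051]
force: [-0.5, -0.0, -0.1]
width: 85.4
t 1.9 tcp [ 436.608 -272.28   199.771] w 85.4 F [-0.499 -0.014 -0.149] yaw_jaw -176.68791434544286 tooly [ 0.058 -0.998 -0.   ] toolz [-0.998 -0.058  0.003]
shift units [ 0.688 -0.039 -0.04 ]
```

```bash
python3 -m creep '[[[0.3,-0.04,-0.04],0.01,0],[[0.5,-0.04,-0.04],0.01,0],[[0.69,-0.04,-0.04],0.01,0],[[0.69,-0.04,-0.04],0.01,0]]' ; python3 go.py 440.2,-268.1,131; python3 - <<'E'
from h import *
im=cams.get_image("scene");crop(im,90,120,120,95,6,"s2.png")
E
```

```text
clock: 2.3
eef_pos: [440.7, -267.2, 130.5]
tool_rot: [-0.351, 1.568, 2.842]
force: [0.1, -0.1, 0.5]
width: 85.5
t 2.3 tcp [ 440.7   -267.19   130.525] w 85.5 F [ 0.127 -0.128  0.524] yaw_jaw -177.05569593262467 tooly [ 0.051 -0.999 -0.001] toolz [-0.999 -0.051  0.003]
shift units [-0.005  0.009  0.005]
```

View pics/s2.png

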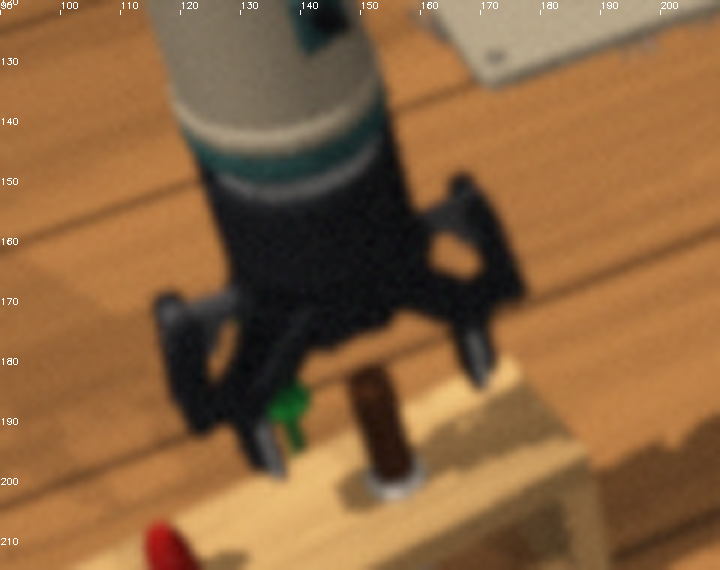

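```bash
python3 -m creep '[[[0,0,0],-0.015,0.5],[[0,0,0],-0.015,1],[[0,0,0],-0.015,1],[[0,0,0],-0.015,1],[[0,0,0],-0.015,1],[[0,0,0],-0.015,1],[[0,0,0],-0.015,1],[[0,0,0],-0.015,1]]' ; python3 go.py
```

```text
clock: 3.15
eef_pos: [442.4, -266.5, 131.5]
tool_rot: [2.718, 1.57, -0.358]
force: [-0.4, 0.1, 3.0]
width: 18.8
t 3.15 tcp [ 442.366 -266.466  131.54 ] w 18.8 F [-0.423  0.081  3.009] yaw_jaw -176.2620130442422 tooly [ 0.065 -0.998  0.   ] toolz [-0.998 -0.065 -0.   ]
```

```bash
python3 -m creep '[[[-0.2,0,0],0,1],[[-0.5,0,0],0,1],[[-0.9,0,0],0,1],[[-0.9,0,0],0,1]]' && python3 -m creep '[[[-0.5,0,0],0,1],[[-0.5,0,0],0,1],[[-0.5,0,0],0,1]]' ; python3 go.py 600,-5,271;  python3 - <<'E'
from h import *
im=cams.get_image("scene");crop(im,90,80,120,130,5,"s3.png")
E
```

```text
clock: 3.55
eef_pos: [445.0, -268.1, 225.6]
tool_rot: [2.579, 1.562, -0.498]
force: [1.3, -0.6, -0.1]
width: 18.7
clock: 3.85
eef_pos: [442.5, -266.6, 271.6]
tool_rot: [2.613, 1.569, -0.463]
force: [0.7, 0.4, -0.5]
width: 18.6
t 3.85 tcp [ 442.519 -266.566  271.592] w 18.6 F [ 0.697  0.39  -0.518] yaw_jaw -176.26316134731283 tooly [ 0.065 -0.998  0.001] toolz [-0.998 -0.065 -0.001]
shift units [ 0.006 -2.507 -1.742]
```

View pics/s3.png

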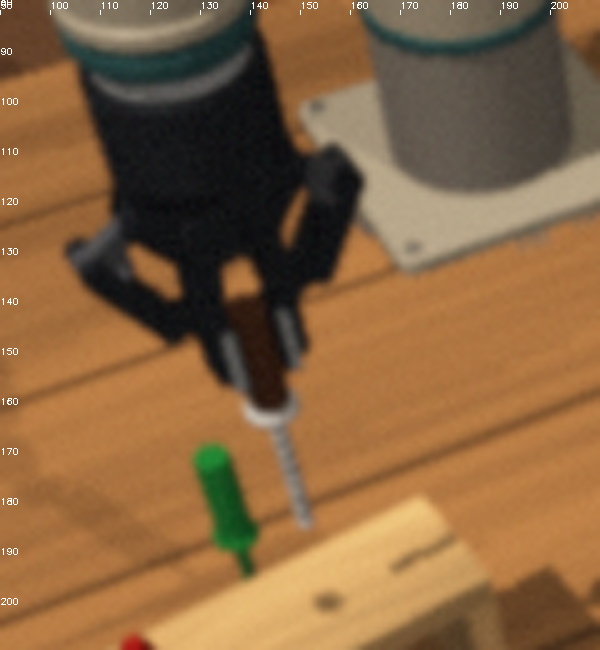

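```bash
python3 - <<'E'
from fit import *
v=np.load("fit.npy");s=state();p=s["eef_pos"];print(p)
print(projc("scene",[p-[0,0,106.5],p-[2.2,1.6,106.5],[440.2,-268.1,105],[442.4,-266.5,105]],v[17:23]))
E
```

```text
[ 441.8 -266.1  270.6]
[[151.7 184.7]
 [150.7 184.4]
 [155.  199.7]
 [155.9 200. ]]
```

```bash
python3 -m creep '[[[0,-0.9,-0.6],0,1],[[0,-0.9,-0.6],0,1],[[0,-0.9,-0.6],0,1],[[0,-0.9,-0.6],0,1]]' && python3 -m creep '[[[0,-0.9,-0.6],0,1],[[0,-0.9,-0.6],0,1],[[0,-0.9,-0.6],0,1],[[0,-0.9,-0.6],0,1]]' ; python3 go.py 618.6,-3.7,260
```

```text
clock: 4.3
eef_pos: [496.3, -170.2, 269.5]
tool_rot: [-0.576, 1.567, 2.635]
force: [0.6, -0.8, 0.1]
width: 18.6
clock: 4.7
eef_pos: [549.9, -78.7, 270.1]
tool_rot: [0.002, 1.569, -3.072]
force: [-0.0, -0.8, -1.2]
width: 18.6
t 4.7 tcp [549.918 -78.651 270.098] w 18.6 F [-0.026 -0.811 -1.199] yaw_jaw -176.14986275242128 tooly [ 0.067 -0.998  0.   ] toolz [-0.998 -0.067  0.002]
shift units [ 0.099 -0.702 -0.736]
```

```bash
python3 -m creep '[[[0,-0.7,-0.74],0,1],[[0,-0.7,-0.74],0,1],[[0.1,-0.7,-0.74],0,1],[[0.1,-0.7,-0.74],0,1],[[0.1,-0.7,-0.74],0,1]]' ; python3 go.py 618.6,-3.7,240;  python3 - <<'E'
from h import *
im=cams.get_image("scene");crop(im,225,90,110,130,5,"s4.png")
im=cams.get_image("top");crop(im,180,110,130,100,6,"t4.png")
E
```

```text
clock: 5.2
eef_pos: [618.1, -8.1, 260.7]
tool_rot: [0.697, 1.567, -2.384]
force: [0.2, -0.7, -0.1]
width: 18.6
t 5.2 tcp [618.078  -8.141 260.671] w 18.6 F [ 0.238 -0.683 -0.142] yaw_jaw -176.49505071577778 tooly [ 0.061 -0.998  0.002] toolz [-0.998 -0.061  0.003]
shift units [ 0.207 -0.044 -0.008]
```

View pics/s4.png

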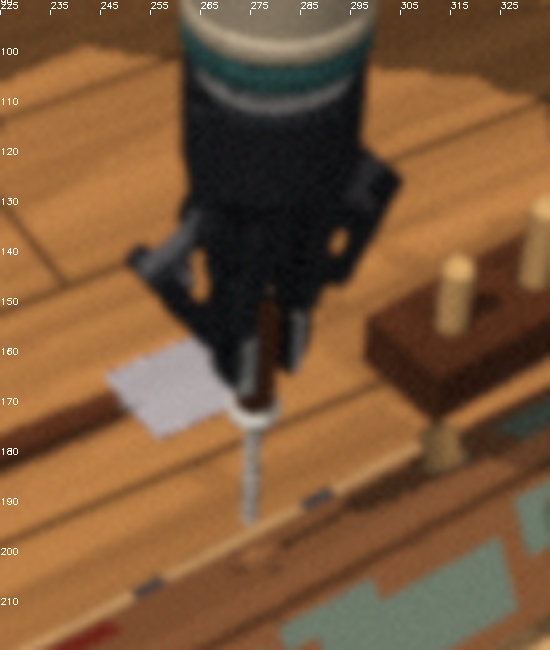

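View pics/t4.png

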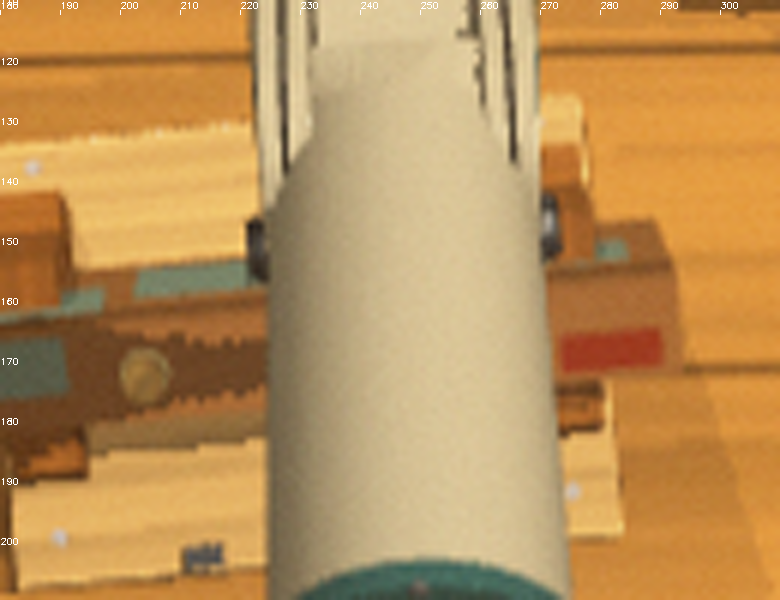

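```bash
python3 -m creep '[[[0.1,-0.04,-0.01],0,1],[[0.2,-0.04,-0.01],0,1],[[0.25,-0.04,-0.01],0,1],[[0.3,-0.04,-0.01],0,1],[[0.35,-0.04,-0.01],0,1]]' ; python3 go.py 618.6,-3.7,215;  python3 - <<'E'
from h import *
im=cams.get_image("scene");crop(im,235,120,80,100,6,"s5.png")
E
```

```text
clock: 5.8
eef_pos: [620.2, -0.3, 225.8]
tool_rot: [0.382, 1.571, -2.694]
force: [0.1, -0.6, -1.4]
width: 18.6
t 5.8 tcp [620.222  -0.329 225.774] w 18.6 F [ 0.077 -0.599 -1.387] yaw_jaw -176.2631497131837 tooly [ 0.065 -0.998  0.   ] toolz [-0.998 -0.065  0.   ]
shift units [0.108 0.033 0.018]
```

View pics/s5.png

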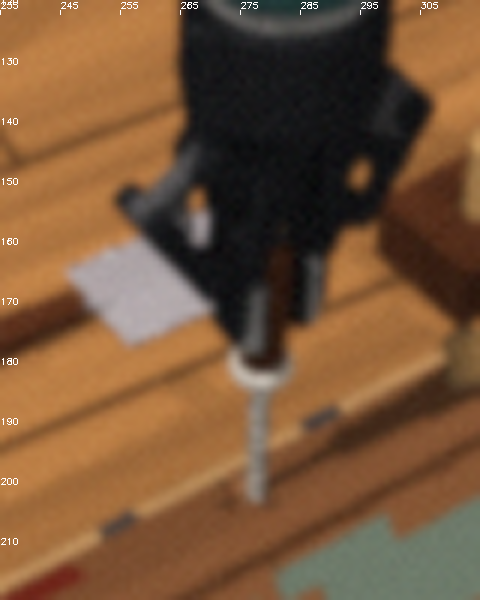

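```bash
python3 -m creep '[[[0,0.04,0.02],0,1],[[0,0.04,0.02],0,1],[[0.05,0.04,0.02],0,1],[[0.08,0.04,0.02],0,1],[[0.11,0.04,0.02],0,1],[[0.11,0.04,0.02],0,1]]' ; python3 go.py 618.6,-3.7,205;  python3 - <<'E'
from h import *
im=cams.get_image("scene");crop(im,235,120,80,100,6,"s6.png")
E
```

```text
clock: 6.45
eef_pos: [618.2, -4.3, 214.7]
tool_rot: [-0.07, 1.57, 3.137]
force: [-0.5, 0.4, -0.8]
width: 18.5
t 6.45 tcp [618.191  -4.298 214.696] w 18.5 F [-0.483  0.382 -0.782] yaw_jaw -176.252566728657 tooly [ 0.065 -0.998 -0.   ] toolz [-0.998 -0.065  0.001]
shift units [ 0.097 -0.006 -0.005]
```

View pics/s6.png

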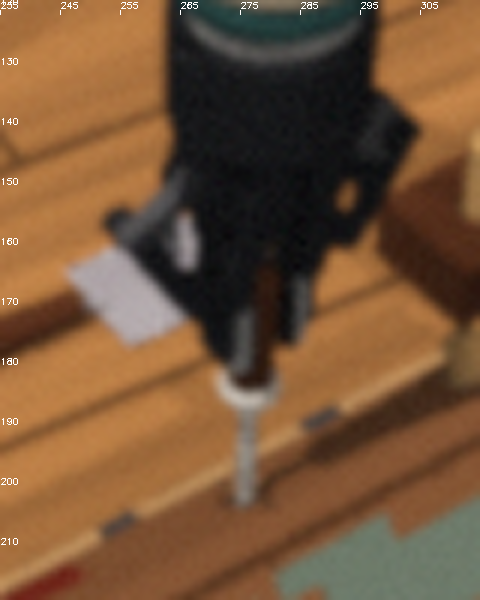

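```bash
python3 -m creep '[[[0.03,0,0],0,1],[[0.06,0,0],0,1],[[0.06,0,0],0,1]]' ; python3 -m creep '[[[0.03,0,0],0,1],[[0.06,0,0],0,1],[[0.06,0,0],0,1]]';python3 -m creep '[[[0.03,0,0],0,1],[[0.06,0,0],0,1],[[0.06,0,0],0,1]]'
```

```text
clock: 6.8
eef_pos: [618.2, -4.4, 208.8]
tool_rot: [-0.018, 1.57, -3.094]
force: [-0.7, -0.4, -1.2]
width: 18.5
clock: 7.1
eef_pos: [619.4, -4.3, 203.3]
tool_rot: [-3.121, 1.569, 0.086]
force: [1.9, -0.1, -0.6]
width: 18.6
clock: 7.4
eef_pos: [620.5, -4.2, 197.8]
tool_rot: [-3.133, 1.566, 0.074]
force: [6.3, 1.4, 0.1]
width: 18.7
```

```bash
python3 -m creep '[[[0,0,0.05],0,1],[[0,0,0.1],0,1],[[0.02,0.01,0.15],0,1],[[0.02,0.01,0.15],0,1]]' ; python3 -m creep '[[[0.02,0.01,0.05],0,1],[[0.04,0.01,0.1],0,1],[[0.04,0.01,0.1],0,1]]'; python3 - <<'E'
from h import *
im=cams.get_image("scene");crop(im,235,120,80,100,6,"s7.png")
E
```

```text
clock: 7.8
eef_pos: [603.5, -6.0, 195.9]
tool_rot: [-2.604, 1.57, 0.603]
force: [3.3, 1.2, 3.7]
width: 18.6
clock: 8.1
eef_pos: [593.7, -7.2, 192.5]
tool_rot: [-2.453, 1.569, 0.754]
force: [1.9, 1.2, 8.3]
width: 18.6
```

View pics/s7.png

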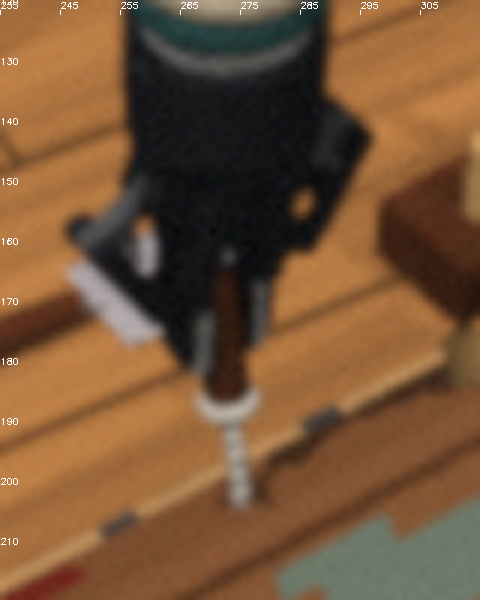

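```bash
python3 -m creep '[[[0,0.01,0.05],0,1],[[0,0.01,0.1],0,1],[[0,0.01,0.1],0,1]]' ; python3 -m creep '[[[0,0.01,0.05],0,1],[[0,0.01,0.1],0,1],[[0,0.01,0.1],0,1]]';python3 go.py
```

```text
clock: 8.45
eef_pos: [583.2, -8.9, 191.3]
tool_rot: [-1.077, 1.57, 2.131]
force: [2.9, 2.9, 3.2]
width: 18.1
clock: 8.75
eef_pos: [573.5, -10.9, 191.3]
tool_rot: [-0.68, 1.57, 2.527]
force: [3.9, 1.4, 2.2]
width: 18.8
t 8.75 tcp [573.473 -10.898 191.259] w 18.8 F [3.892 1.433 2.171] yaw_jaw -176.23674948106375 tooly [ 0.066 -0.998 -0.   ] toolz [-0.998 -0.066  0.001]
```

```bash
python3 -m creep '[[[0,-0.03,0.04],0,1],[[0,-0.03,0.04],0,1],[[0.02,-0.03,0.03],0,1],[[0.04,-0.03,0.02],0,1],[[0.04,-0.03,0.02],0,1]]' ; python3 -m creep '[[[0.02,0,-0.012],0,1],[[0.04,0,-0.024],0,1],[[0.04,0,-0.024],0,1]]';python3 go.py; python3 - <<'E'
from h import *
im=cams.get_image("scene");crop(im,235,120,80,100,6,"s8.png")
E
```

```text
clock: 9.25
eef_pos: [572.9, -8.4, 187.7]
tool_rot: [3.061, 1.568, -0.015]
force: [5.3, 1.4, 1.7]
width: 18.6
clock: 9.55
eef_pos: [574.1, -8.5, 185.9]
tool_rot: [2.94, 1.57, -0.137]
force: [-3.1, 2.0, 21.2]
width: 18.8
t 9.55 tcp [574.104  -8.462 185.912] w 18.8 F [-3.104  2.012 21.242] yaw_jaw -176.279482157074 tooly [ 0.065 -0.998  0.   ] toolz [-0.998 -0.065 -0.001]
```

View pics/s8.png

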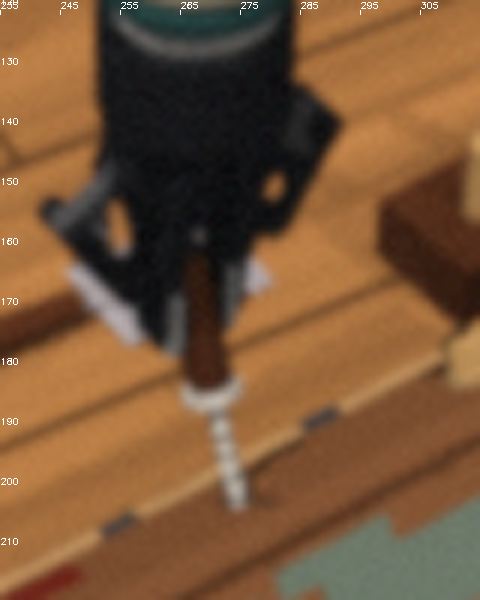

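```bash
python3 - <<'E'
from fit import *
v=np.load("fit.npy");bo=v[6:9];Rs,_=frame(bo,v[9],L)
for d in(30,42,54): print(d,projc("scene",[bo,bo+Rs@[0,0,80-d],bo+Rs@[0,0,145-d]],v[17:23]).ravel())
im=cams.get_image("scene");crop(im,255,150,40,62,12,"s9.png")
E
```

```text
30 [275.2 201.8 270.  184.5 263.1 161. ]
42 [275.2 201.8 271.3 188.7 264.4 165.4]
54 [275.2 201.8 272.5 192.9 265.7 169.8]
```

View pics/s9.png

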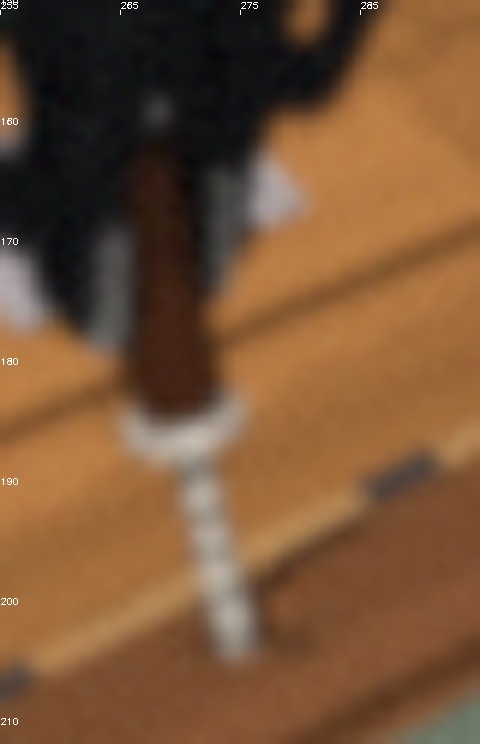

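```bash
python3 -m creep '[[[-0.04,0,0.05],0,1],[[-0.04,0,0.12],0,1],[[-0.04,-0.01,0.15],0,1],[[-0.04,-0.01,0.15],0,1]]' ; python3 go.py; python3 -m creep '[[[0.02,0,-0.01],0,1],[[0.04,0,-0.02],0,1],[[0.04,0,-0.02],0,1]]';  python3 -m creep '[[[0.02,0,-0.01],0,1],[[0.04,0,-0.02],0,1],[[0.04,0,-0.02],0,1]]'; python3 - <<'E'
from h import *
im=cams.get_image("scene");crop(im,255,150,40,62,12,"s10.png")
E
```

```text
clock: 10.05
eef_pos: [558.9, -8.7, 187.2]
tool_rot: [1.354, 1.57, -1.723]
force: [5.2, 1.1, 2.0]
width: 18.5
t 10.05 tcp [558.871  -8.711 187.204] w 18.5 F [5.182 1.14  1.978] yaw_jaw -176.28010087248003 tooly [ 0.065 -0.998  0.001] toolz [-0.998 -0.065  0.   ]
clock: 10.35
eef_pos: [561.2, -8.5, 183.1]
tool_rot: [1.232, 1.57, -1.845]
force: [3.3, 1.2, 2.4]
width: 18.9
clock: 10.65
eef_pos: [561.4, -8.3, 180.4]
tool_rot: [0.032, 1.567, -3.045]
force: [-4.4, 0.7, 15.5]
width: 18.8
```

View pics/s10.png

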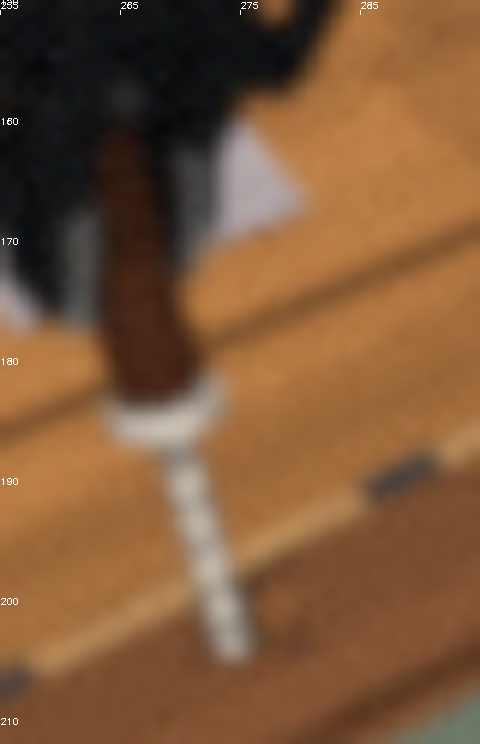

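Firm contact with the tip on the bottom (Fz 15–21 N). About 50 mm of shank shows below the collar (underside at (269,186), mouth at (274,204)), and the tilt geometry agrees, so the depth is 30 mm. I'll now back the rod out and straighten it against the bore rim.

```bash
python3 -m creep '[[[-0.05,0,0.03],0,1],[[-0.10,0,0.06],0,1],[[-0.16,0,0.09],0,1],[[-0.16,0,0.09],0,1]]' ; python3 go.py 595.6,-6.5,211.4; python3 go.py 623.3,-4.6,215
```

```text
clock: 11.1
eef_pos: [553.1, -8.9, 195.9]
tool_rot: [0.122, 1.569, -2.955]
force: [2.7, 0.9, 2.0]
width: 18.6
t 11.1 tcp [553.107  -8.863 195.887] w 18.6 F [2.661 0.897 2.021] yaw_jaw -176.27753277422389 tooly [ 0.065 -0.998  0.   ] toolz [-0.998 -0.065  0.001]
shift units [-0.156  0.004 -0.425]
t 11.1 tcp [553.107  -8.863 195.887] w 18.6 F [2.661 0.897 2.021] yaw_jaw -176.27753277422389 tooly [ 0.065 -0.998  0.   ] toolz [-0.998 -0.065  0.001]
shift units [-0.192  0.003 -0.703]
```

```bash
python3 -m creep '[[[-0.06,0,-0.15],0,1],[[-0.12,0,-0.3],0,1],[[-0.16,0,-0.42],0,1],[[-0.16,0,-0.42],0,1]]' ; python3 -m creep '[[[-0.02,0,-0.14],0,1],[[-0.04,0,-0.28],0,1],[[-0.04,0,-0.28],0,1]]'; python3 - <<'E'
from h import *
im=cams.get_image("scene");crop(im,240,120,75,95,6,"s11.png")
E
```

```text
clock: 11.5
eef_pos: [592.4, -6.3, 209.5]
tool_rot: [0.008, 1.561, -3.068]
force: [-3.3, 0.6, 1.4]
width: 18.3
clock: 11.8
eef_pos: [621.7, -4.1, 213.6]
tool_rot: [-0.025, 1.565, -3.101]
force: [-3.6, 0.7, -1.3]
width: 18.6
```

View pics/s11.png

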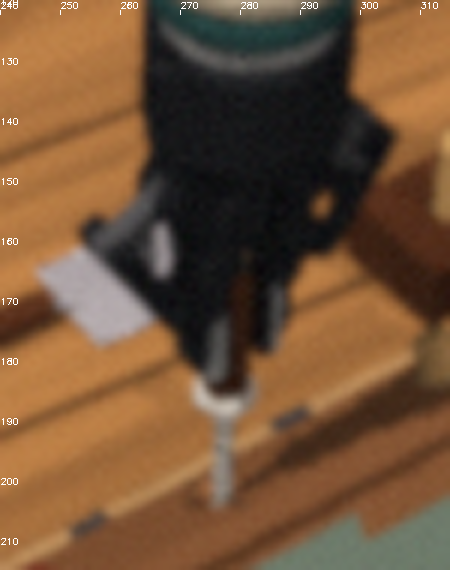

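```bash
python3 -m creep '[[[-0.2,0,0],0,1],[[-0.5,0,0],0,1],[[-0.5,0,0],0,1],[[-0.5,0,0],0,1]]' ;python3 go.py 442.4,-266.5,265; python3 - <<'E'
from fit import *
im=cams.get_image("scene");crop(im,250,110,60,95,7,"s12.png")
v=np.load("fit.npy");p=state()["eef_pos"]
for a in(-8,0,8):
    a=np.radians(a);g=p+[-2,-1.6,19];u=np.array([-np.sin(a),0,np.cos(a)])
    print(projc("scene",[g-125*u,g-45*u,g+20*u],v[17:23]).ravel())
E
```

```text
clock: 12.25
eef_pos: [624.1, -4.1, 266.1]
tool_rot: [3.105, 1.568, 0.029]
force: [-0.9, -0.2, -0.7]
width: 18.5
t 12.25 tcp [624.1    -4.101 266.092] w 18.5 F [-0.878 -0.222 -0.731] yaw_jaw -176.27088684720684 tooly [ 0.065 -0.998  0.   ] toolz [-0.998 -0.065 -0.002]
shift units [0.006 2.5   1.984]
[273.2 189.  276.5 169.8 279.7 152.1]
[276.8 193.9 277.9 171.6 279.  151.3]
[280.5 198.2 279.3 173.1 278.3 150.6]
```

View pics/s12.png

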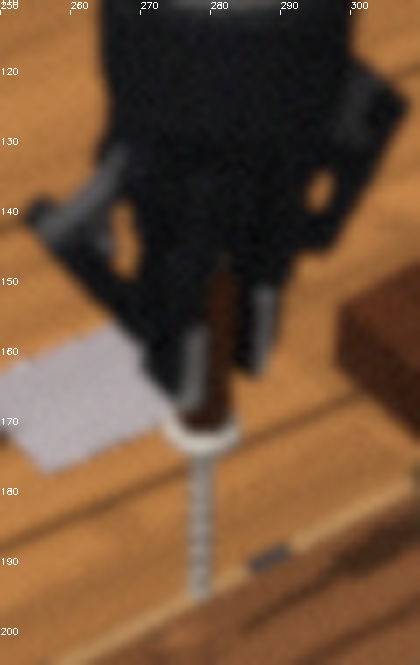

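```bash
python3 -m creep '[[[0,0.84,0.67],0,1],[[0,0.84,0.67],0,1],[[0,0.84,0.67],0,1]]' && python3 -m creep '[[[0,0.84,0.67],0,1],[[0,0.84,0.67],0,1],[[0,0.84,0.67],0,1]]' && python3 -m creep '[[[0,0.82,0.67],0,1],[[0,0.82,0.67],0,1],[[0,0.82,0.67],0,1],[[0,0.82,0.67],0,1],[[0,0.82,0.67],0,1]]' ; python3 go.py 438.4,-266.8,235
```

```text
clock: 12.6
eef_pos: [557.7, -99.2, 264.2]
tool_rot: [0.626, 1.564, -2.459]
force: [0.3, 0.5, -0.3]
width: 18.5
clock: 12.9
eef_pos: [496.2, -186.6, 264.5]
tool_rot: [0.559, 1.565, -2.527]
force: [0.2, 0.2, -0.6]
width: 18.8
clock: 13.4
eef_pos: [440.4, -265.1, 264.8]
tool_rot: [-1.683, 1.569, 1.525]
force: [0.4, -0.2, -0.4]
width: 18.7
t 13.4 tcp [ 440.442 -265.083  264.829] w 18.7 F [ 0.445 -0.167 -0.353] yaw_jaw -176.18212523307406 tooly [ 0.067 -0.998 -0.001] toolz [-0.998 -0.067 -0.   ]
shift units [0.298 0.016 0.022]
```

```bash
python3 -m creep '[[[0.0,0.015,0.02],0,1],[[0.15,0.015,0.02],0,1],[[0.3,0.015,0.02],0,1],[[0.3,0.015,0.02],0,1],[[0.3,0.015,0.02],0,1]]' ; python3 go.py 438.4,-266.8,220;python3 - <<'E'
from fit import *
im=cams.get_image("scene");crop(im,115,125,75,90,7,"s13.png")
v=np.load("fit.npy");p=state()["eef_pos"]
for a in(-4,0,4):
    a=np.radians(a);g=p+[-2,-1.6,19];u=np.array([-np.sin(a),0,np.cos(a)])
    print(projc("scene",[g-125*u,g-45*u,g+20*u],v[17:23]).ravel())
E
```

```text
clock: 13.9
eef_pos: [438.4, -267.3, 235.3]
tool_rot: [-1.284, 1.57, 1.925]
force: [0.1, -0.2, -0.4]
width: 18.9
t 13.9 tcp [ 438.36  -267.333  235.341] w 18.9 F [ 0.08  -0.17  -0.438] yaw_jaw -176.15883946843786 tooly [ 0.067 -0.998 -0.   ] toolz [-0.998 -0.067  0.   ]
shift units [ 0.153 -0.005 -0.001]
[151.1 190.5 145.6 170.4 140.6 152.2]
[152.3 192.7 146.1 171.3 140.4 151.8]
[153.5 194.9 146.5 172.  140.2 151.5]
```

View pics/s13.png

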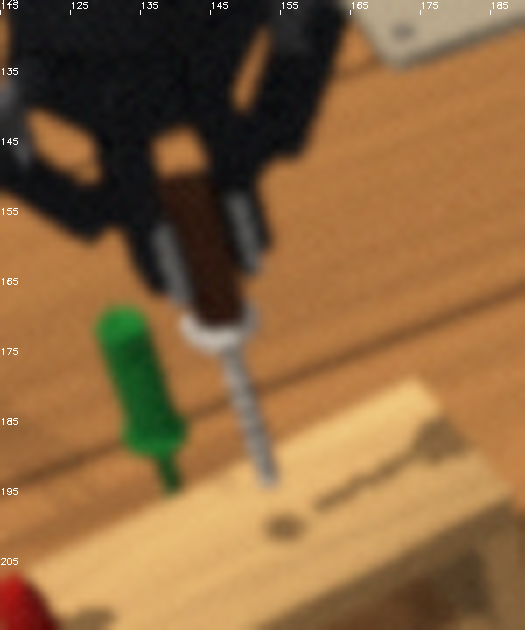

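```bash
python3 -m creep '[[[0.15,-0.01,0.005],0,1],[[0.2,-0.01,0.005],0,1],[[0.24,-0.01,0.005],0,1],[[0.28,-0.01,0.005],0,1],[[0.28,-0.01,0.005],0,1]]' ; python3 -m creep '[[[0.05,0,0],0,1],[[0.1,0,0],0,1],[[0.1,0,0],0,1]]';python3 go.py 442,-266.5,131.5
```

```text
clock: 14.45
eef_pos: [437.2, -267.3, 207.2]
tool_rot: [-0.607, 1.571, 2.599]
force: [0.8, 0.3, 1.1]
width: 18.8
clock: 14.75
eef_pos: [436.8, -267.0, 196.6]
tool_rot: [-0.583, 1.569, 2.624]
force: [0.4, 0.1, -0.1]
width: 18.6
t 14.75 tcp [ 436.752 -267.036  196.643] w 18.6 F [ 0.363  0.105 -0.085] yaw_jaw -176.2675159733174 tooly [ 0.065 -0.998 -0.001] toolz [-0.998 -0.065  0.001]
shift units [ 0.651 -0.001 -0.053]
```

```bash
python3 -m creep '[[[0.1,0,-0.01],0,1],[[0.2,0,-0.02],0,1],[[0.3,0,-0.03],0,1],[[0.3,0,-0.03],0,1]]' ; python3 -m creep '[[[0.1,0,-0.01],0,1],[[0.2,0,-0.015],0,1],[[0.29,0,-0.02],0,1],[[0.29,0,-0.02],0,1]]';python3 go.py 442,-266.5,131.5
```

```text
clock: 15.15
eef_pos: [439.3, -266.4, 165.5]
tool_rot: [-0.593, 1.567, 2.614]
force: [-0.2, 0.5, -0.2]
width: 18.8
clock: 15.55
eef_pos: [441.4, -266.4, 136.9]
tool_rot: [-0.579, 1.568, 2.628]
force: [0.6, -0.0, -0.1]
width: 18.6
t 15.55 tcp [ 441.397 -266.423  136.875] w 18.6 F [ 0.642 -0.002 -0.067] yaw_jaw -176.25774963662028 tooly [ 0.065 -0.998 -0.001] toolz [-0.998 -0.065  0.002]
shift units [ 0.054  0.001 -0.006]
```

```bash
python3 -m creep '[[[0.03,0,-0.005],0,1],[[0.045,0,-0.005],0,1],[[0.045,0,-0.005],0,1]]' ; python3 -m creep '[[[0.02,0,0],0,1],[[0.02,0,0],0,1],[[0.02,0,0],0,1]]'; python3 - <<'E'
from h import *
im=cams.get_image("scene");crop(im,115,125,75,90,7,"s14.png")
E
```

```text
clock: 15.85
eef_pos: [442.7, -267.0, 133.8]
tool_rot: [2.552, 1.571, -0.525]
force: [0.1, 0.3, 1.0]
width: 18.4
clock: 16.15
eef_pos: [442.7, -267.0, 131.9]
tool_rot: [2.507, 1.571, -0.569]
force: [-0.4, 0.6, -1.0]
width: 18.4
```

View pics/s14.png

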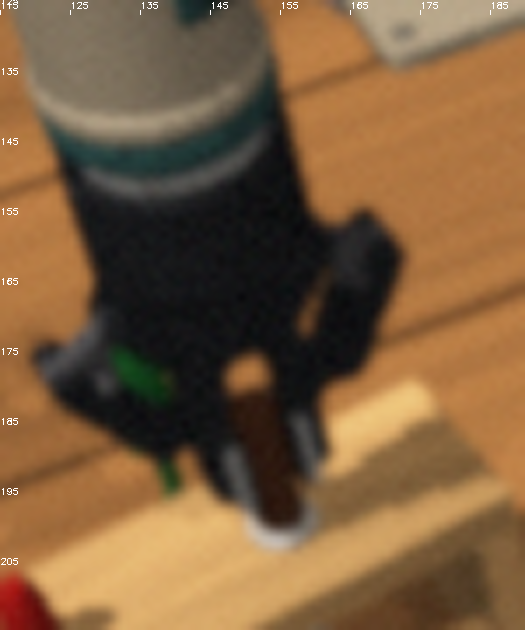

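```bash
python3 -m creep '[[[0,0,0],0,0.6],[[0,0,0],0,0.5],[[0,0,0],0,0.2],[[0,0,0],0,0],[[0,0,0],0,0],[[0,0,0],0,0]]' ; python3 -m creep '[[[-0.2,0,0],0,0],[[-0.5,0,0],0,0],[[-0.9,0,0],0,0],[[-0.9,0,0],0,0],[[-0.9,0,0],0,0]]'; python3 - <<'E'
from h import *
im=cams.get_image("scene");crop(im,105,125,85,90,7,"s15.png")
E
python3 go.py 350,0,220
```

```text
clock: 16.8
eef_pos: [442.7, -266.9, 131.8]
tool_rot: [2.838, 1.571, -0.238]
force: [-0.2, 0.4, -0.3]
width: 84.8
clock: 17.3
eef_pos: [443.0, -267.1, 222.5]
tool_rot: [2.612, 1.569, -0.464]
force: [-0.2, 0.9, -0.7]
width: 85.6
t 17.35 tcp [ 442.294 -266.667  221.515] w 84.9 F [ 0.104  0.285 -0.267] yaw_jaw -176.2631870894733 tooly [ 0.065 -0.998 -0.   ] toolz [-0.998 -0.065  0.   ]
shift units [ 0.016 -2.721  0.747]
```

View pics/s15.png

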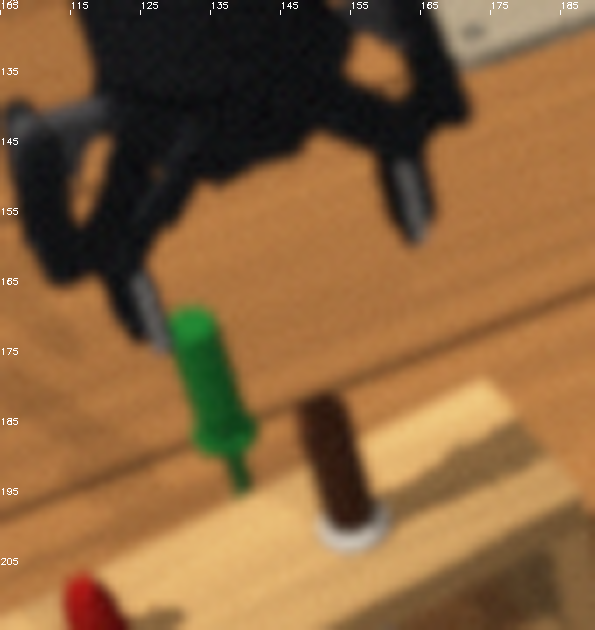

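```bash
python3 go.py 440,376.4,160
```

```text
t 17.35 tcp [ 442.294 -266.667  221.515] w 84.9 F [ 0.104  0.285 -0.267] yaw_jaw -176.2631870894733 tooly [ 0.065 -0.998 -0.   ] toolz [-0.998 -0.065  0.   ]
shift units [ 0.617 -6.418 -0.396]
```

```bash
for i in 1 ; do python3 -m creep '[[[0,-0.99,-0.06],0,0],[[0,-0.99,-0.06],0,0],[[0,-0.99,-0.06],0,0]]' && python3 -m creep '[[[0,-0.99,-0.06],0,0],[[0,-0.99,-0.06],0,0],[[0,-0.99,-0.06],0,0]]' && python3 -m creep '[[[0,-0.99,-0.06],0,0],[[0,-0.99,-0.06],0,0],[[0,-0.99,-0.06],0,0]]' && python3 -m creep '[[[0,-0.99,-0.06],0,0],[[0,-0.99,-0.06],0,0],[[0,-0.99,-0.06],0,0]]' && python3 -m creep '[[[0,-0.99,-0.06],0,0],[[0,-0.99,-0.06],0,0],[[0,-0.99,-0.06],0,0]]'; done;  python3 go.py 440,376.4,160
```

```text
clock: 17.65
eef_pos: [441.1, -160.0, 220.2]
tool_rot: [-0.959, 1.564, 2.258]
force: [1.2, -0.4, -0.2]
width: 85.5
clock: 17.95
eef_pos: [440.8, -61.5, 220.6]
tool_rot: [-0.928, 1.566, 2.29]
force: [0.0, -1.6, 0.7]
width: 85.6
clock: 18.25
eef_pos: [440.7, 37.3, 220.8]
tool_rot: [-1.116, 1.567, 2.102]
force: [0.8, -0.9, -0.7]
width: 85.5
clock: 18.55
eef_pos: [440.3, 136.4, 220.9]
tool_rot: [-1.376, 1.567, 1.842]
force: [0.4, -0.6, -0.6]
width: 85.5
clock: 18.85
eef_pos: [439.6, 235.7, 220.9]
tool_rot: [-1.487, 1.567, 1.729]
force: [-0.9, -0.7, -0.2]
width: 85.0
t 18.85 tcp [439.632 235.665 220.914] w 85.0 F [-0.941 -0.727 -0.185] yaw_jaw -175.7044154842333 tooly [ 0.075 -0.997 -0.004] toolz [-0.997 -0.075  0.   ]
shift units [ 0.615 -1.401 -0.109]
```

```bash
python3 -m creep '[[[0,-0.8,-0.06],0,0.2],[[0,-0.8,-0.06],0,0.45],[[0,-0.8,-0.06],0,0.45]]' && python3 -m creep '[[[0,-0.55,-0.03],0,0.45],[[0,-0.55,-0.03],0,0.45],[[0.2,-0.55,-0.03],0,0.45],[[0.6,-0.55,-0.03],0,0.45],[[0.6,-0.55,-0.03],0,0.45],[[0.6,-0.55,-0.03],0,0.45]]';  python3 go.py 438.5,376.4,100; python3 - <<'E'
from fit import *
im=cams.get_image("scene");crop(im,290,70,90,100,6,"s16.png")
v=np.load("fit.npy");p=state()["eef_pos"];print(projc("scene",[p,[438.1,376.4,74]],v[17:23]))
E
```

```text
clock: 19.15
eef_pos: [440.5, 313.0, 220.7]
tool_rot: [-1.1, 1.568, 2.112]
force: [0.2, -0.3, 0.5]
width: 46.8
clock: 19.75
eef_pos: [440.7, 362.4, 161.3]
tool_rot: [0.858, 1.568, -2.22]
force: [0.3, 0.1, 0.4]
width: 47.1
t 19.75 tcp [440.722 362.446 161.303] w 47.1 F [0.253 0.075 0.384] yaw_jaw -176.32851439033632 tooly [ 0.064 -0.998  0.002] toolz [-0.998 -0.064  0.002]
shift units [ 0.613 -0.142  0.012]
[[350.7 107.3]
 [348.6 128.2]]
```

View pics/s16.png

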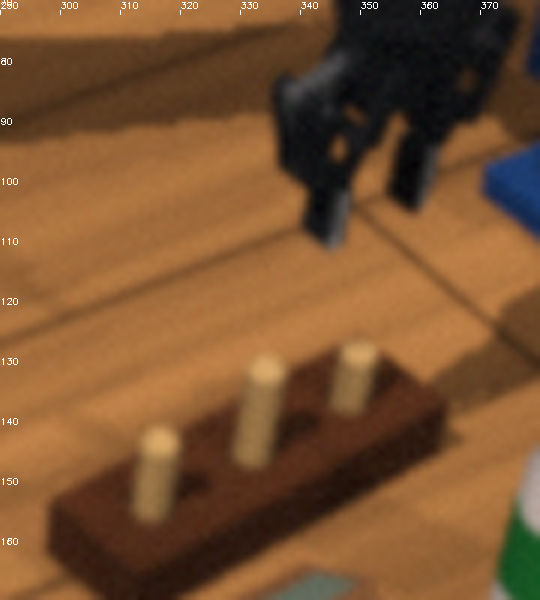

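```bash
python3 -m creep '[[[0,-0.14,0.012],0,0.45],[[0,-0.14,0.012],0,0.45],[[0.3,-0.14,0.012],0,0.45],[[0.61,-0.14,0.012],0,0.45],[[0.61,-0.14,0.012],0,0.45],[[0.61,-0.14,0.012],0,0.45]]';  python3 go.py 438.5,376.4,47; python3 - <<'E'
from fit import *
im=cams.get_image("scene");crop(im,300,80,80,90,7,"s17.png")
E
```

```text
clock: 20.4
eef_pos: [438.5, 378.7, 101.5]
tool_rot: [-2.319, 1.57, 0.888]
force: [0.1, -0.2, 0.5]
width: 47.0
t 20.4 tcp [438.542 378.709 101.515] w 47.0 F [ 0.109 -0.156  0.529] yaw_jaw -176.23161813839204 tooly [ 0.066 -0.998 -0.   ] toolz [-0.998 -0.066 -0.   ]
shift units [0.545 0.023 0.002]
```

View pics/s17.png

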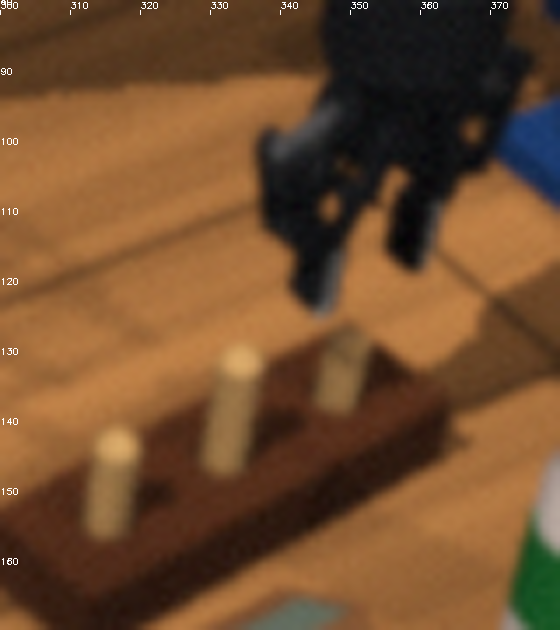

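```bash
python3 -m creep '[[[0.2,0.02,0],0,0.45],[[0.4,0.02,0],0,0.45],[[0.545,0.02,0],0,0.45],[[0.545,0.02,0],0,0.45]]';  python3 go.py 438.5,376.4,47; python3 - <<'E'
from fit import *
im=cams.get_image("scene");crop(im,300,80,80,90,7,"s18.png")
E
```

```text
clock: 20.85
eef_pos: [438.2, 376.0, 45.8]
tool_rot: [0.665, 1.569, -2.412]
force: [0.5, 0.0, 0.3]
width: 47.5
t 20.85 tcp [438.235 375.981  45.827] w 47.5 F [0.477 0.046 0.342] yaw_jaw -176.25780980888726 tooly [ 0.065 -0.998  0.001] toolz [-0.998 -0.065  0.001]
shift units [-0.012 -0.004 -0.003]
```

View pics/s18.png

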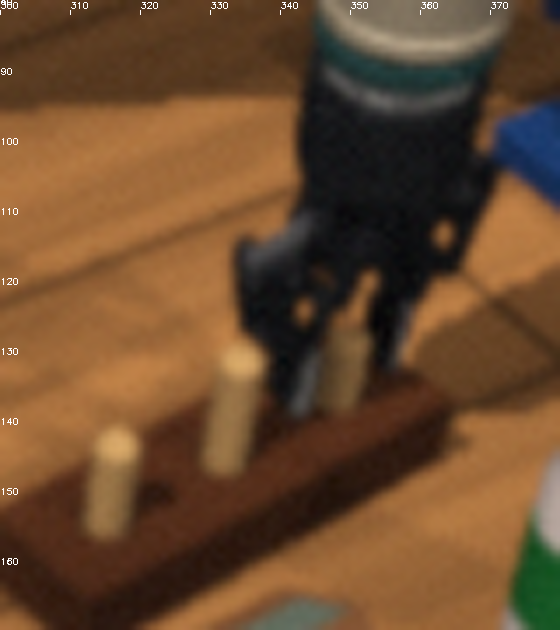

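```bash
python3 -m creep '[[[-0.01,0,0],0,0.6],[[-0.01,0,0],0,1],[[-0.01,0,0],0,1],[[-0.01,0,0],0,1],[[-0.01,0,0],0,1],[[-0.01,0,0],0,1]]'; python3 -m creep '[[[-0.1,0,0],0,1],[[-0.3,0,0],0,1],[[-0.5,0,0],0,1],[[-0.5,0,0],0,1]]'; python3 go.py 500,380,94; python3 - <<'E'
from fit import *
im=cams.get_image("scene");crop(im,300,80,80,90,7,"s19.png")
E
```

```text
clock: 21.5
eef_pos: [439.4, 378.0, 48.6]
tool_rot: [-2.265, 1.567, 0.942]
force: [-0.7, 2.5, 6.4]
width: 18.0
clock: 21.9
eef_pos: [439.8, 376.3, 100.0]
tool_rot: [-2.727, 1.567, 0.479]
force: [1.0, 1.3, -0.2]
width: 18.3
t 21.9 tcp [439.839 376.273  99.964] w 18.3 F [ 0.955  1.336 -0.205] yaw_jaw -176.3005531531747 tooly [ 0.065 -0.998 -0.001] toolz [-0.998 -0.065 -0.003]
shift units [ 0.061  0.002 -0.603]
```

View pics/s19.png

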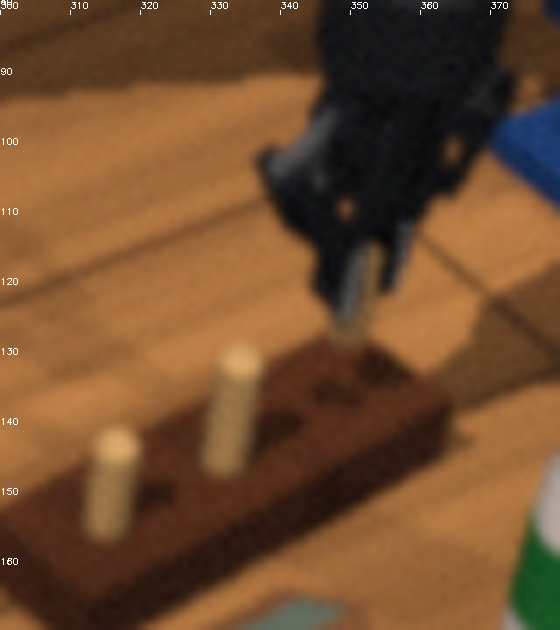

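```bash
python3 -m creep '[[[0,0,-0.3],0,1],[[0,0,-0.6],0,1],[[0,0,-0.6],0,1],[[0.2,0,-0.6],0,1],[[0.45,0,-0.6],0,1],[[0.45,0,-0.6],0,1],[[0.45,0,-0.6],0,1]]'; python3 go.py 484,378,54; python3 - <<'E'
from fit import *
im=cams.get_image("scene");crop(im,310,90,80,90,7,"s20.png")
E
```

```text
clock: 22.65
eef_pos: [497.4, 379.4, 51.7]
tool_rot: [0.667, 1.568, -2.409]
force: [0.0, 0.3, 0.5]
width: 18.4
t 22.65 tcp [497.418 379.352  51.65 ] w 18.4 F [0.032 0.337 0.503] yaw_jaw -176.25388612154495 tooly [ 0.065 -0.998  0.002] toolz [-0.998 -0.065  0.002]
shift units [-0.023  0.005  0.135]
```

View pics/s20.png

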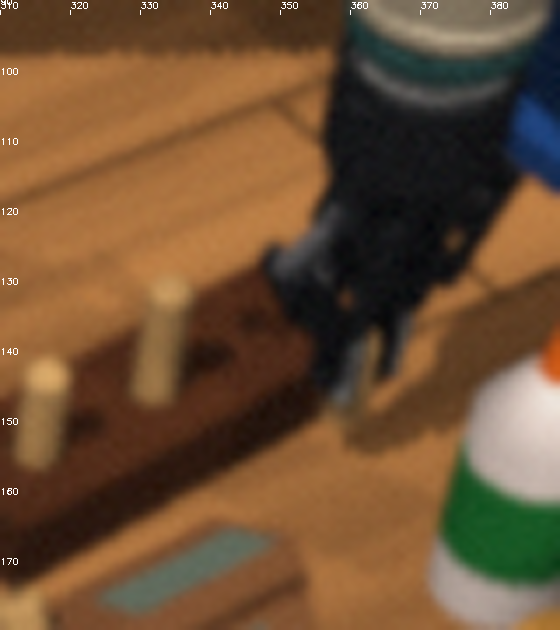

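```bash
python3 -m creep '[[[-0.025,0,0.05],0,1],[[-0.025,0,0.1],0,1],[[-0.025,0,0.1],0,1]]'; python3 -m creep '[[[0,0,0.04],0,1],[[0,0,0.04],0,1]]'; python3 -m creep '[[[0,0,0.04],0,1],[[0,0,0.04],0,1]]'; python3 -m creep '[[[0,0,0.04],0,1],[[0,0,0.04],0,1]]'; python3 -m creep '[[[0,0,0.04],0,1],[[0,0,0.04],0,1]]'
```

```text
clock: 23.0
eef_pos: [487.5, 379.9, 55.7]
tool_rot: [-1.508, 1.57, 1.7]
force: [-0.7, -0.0, 0.1]
width: 17.9
clock: 23.2
eef_pos: [484.4, 379.4, 55.2]
tool_rot: [-2.67, 1.57, 0.537]
force: [-0.6, -0.3, 0.0]
width: 18.2
clock: 23.4
eef_pos: [483.2, 379.5, 55.5]
tool_rot: [-2.802, 1.565, 0.404]
force: [4.5, 0.7, -1.5]
width: 17.8
clock: 23.6
eef_pos: [482.2, 379.5, 55.9]
tool_rot: [-2.823, 1.56, 0.382]
force: [9.7, 1.8, -3.0]
width: 18.2
clock: 23.8
eef_pos: [480.1, 379.8, 56.5]
tool_rot: [-2.792, 1.556, 0.413]
force: [12.1, 1.2, -2.0]
width: 17.9
```

```bash
python3 -m creep '[[[0,0,0.04],0,1],[[0,0,0.04],0,1]]'; python3 -m creep '[[[0,0,0.04],0,1],[[0,0,0.04],0,1]]'; python3 -m creep '[[[0,0,0.04],0,1],[[0,0,0.04],0,1]]';python3 - <<'E'
from fit import *
im=cams.get_image("scene");crop(im,310,90,80,90,7,"s21.png")
E
```

```text
clock: 24.0
eef_pos: [477.2, 379.7, 56.9]
tool_rot: [-2.792, 1.554, 0.413]
force: [13.8, 0.6, -0.5]
width: 17.6
clock: 24.2
eef_pos: [473.3, 379.6, 57.1]
tool_rot: [-2.782, 1.554, 0.423]
force: [13.4, 0.3, 0.7]
width: 18.0
clock: 24.4
eef_pos: [469.9, 379.2, 57.3]
tool_rot: [-2.793, 1.553, 0.411]
force: [13.9, 0.6, 1.1]
width: 18.0
```

View pics/s21.png

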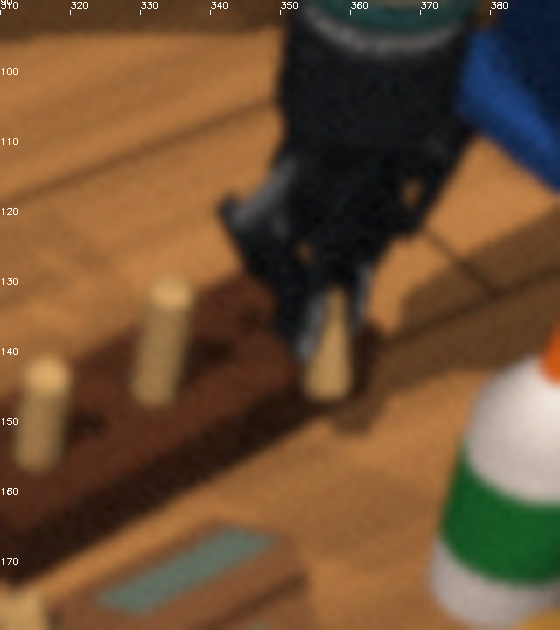

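```bash
python3 -m creep '[[[0,0,0.04],0,1],[[0,0,0.04],0,1]]';python3 -m creep '[[[0,0,0.025],0,1],[[0,0,0.025],0,1]]'; python3 -m creep '[[[0,0,0],0,1]]'; python3 - <<'E'
from fit import *
im=cams.get_image("scene");crop(im,335,110,40,45,12,"s22.png")
v=np.load("fit.npy");p=state()["eef_pos"];g=p+[0,0,19]
for a in(20,25,30,35):
    a=np.radians(a);yw=np.radians(3.74);u=np.array([-np.sin(a)*np.cos(yw),-np.sin(a)*np.sin(yw),np.cos(a)]); print(np.degrees(a),projc("scene",[g,g-43.6*u,g+6.4*u],v[17:23]).ravel())
E
```

```text
clock: 24.65
eef_pos: [465.9, 379.1, 57.3]
tool_rot: [-2.782, 1.553, 0.422]
force: [13.9, 2.1, 1.9]
width: 17.7
clock: 24.85
eef_pos: [463.6, 379.0, 57.3]
tool_rot: [-2.775, 1.552, 0.429]
force: [14.9, 1.3, -0.2]
width: 18.1
clock: 24.95
eef_pos: [463.7, 379.1, 57.3]
tool_rot: [-2.772, 1.553, 0.431]
force: [14.3, 0.9, 0.3]
width: 18.0
20.0 [354.5 132.  355.4 144.4 354.3 130.1]
25.0 [354.5 132.  356.2 144.7 354.2 130.1]
29.999999999999996 [354.5 132.  357.  144.9 354.1 130. ]
35.0 [354.5 132.  357.8 145.  354.  130. ]
```

View pics/s22.png

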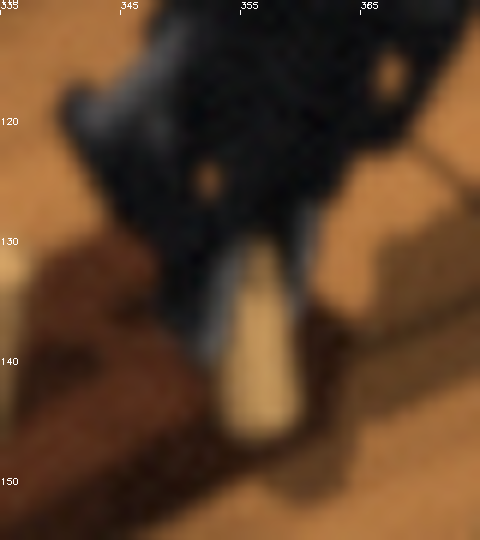

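```bash
python3 -m creep '[[[0,0,-0.04],0,1],[[0,0,-0.08],0,1],[[-0.3,0,-0.08],0,1],[[-0.7,0,-0.08],0,1],[[-0.95,0,-0.08],0,1],[[-0.95,0,-0.08],0,1]]'; python3 -m creep '[[[-0.45,0.3,0],0,1],[[-0.45,0.6,0],0,1],[[-0.45,0.9,0],0,1],[[-0.45,0.9,0],0,1]]'; python3 go.py 585,-5.5,190;python3 - <<'E'
from fit import *
im=cams.get_image("scene");crop(im,280,60,75,80,8,"s23.png")
v=np.load("fit.npy");p=state()["eef_pos"];g=p+[-1.3,0,19]
for a in(20,25,30,35):
    a=np.radians(a);yw=np.radians(3.74);u=np.array([-np.sin(a)*np.cos(yw),-np.sin(a)*np.sin(yw),np.cos(a)]); print(np.degrees(a),projc("scene",[g,g-43.6*u,g+6.4*u],v[17:23]).ravel())
E
```

```text
clock: 25.6
eef_pos: [463.4, 379.3, 153.4]
tool_rot: [-2.432, 1.565, 0.775]
force: [0.5, -0.3, 0.4]
width: 17.7
clock: 26.0
eef_pos: [467.7, 282.0, 194.0]
tool_rot: [1.09, 1.565, -1.993]
force: [0.7, -0.9, 0.0]
width: 17.8
t 26.0 tcp [467.73  281.984 193.999] w 17.8 F [ 0.67  -0.932  0.041] yaw_jaw -176.61973004843014 tooly [ 0.059 -0.998  0.005] toolz [-0.998 -0.059  0.003]
shift units [ 0.052  2.939 -1.001]
20.0 [336.9 106.3 338.2 120.6 336.7 104.1]
25.0 [336.9 106.3 339.1 120.8 336.5 104.1]
29.999999999999996 [336.9 106.3 340.  121.  336.4 104.1]
35.0 [336.9 106.3 340.8 121.  336.3 104.1]
```

View pics/s23.png

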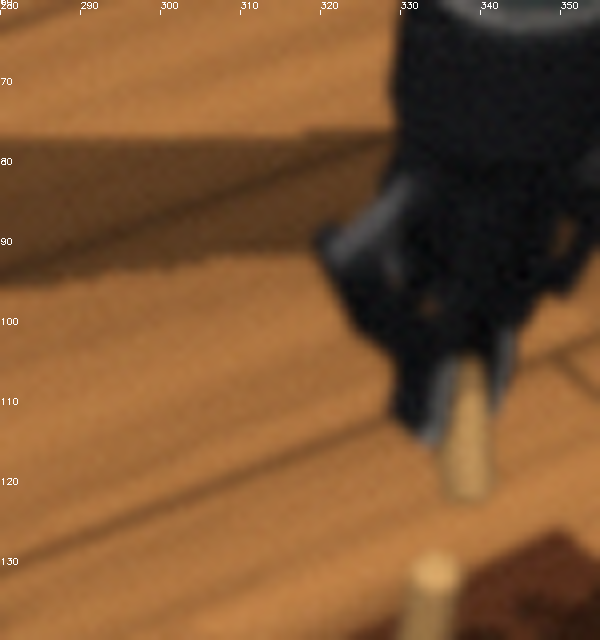

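```bash
python3 - <<'E'
from fit import *
im=cams.get_image("scene")
crop(im,322,95,32,35,18,"s24.png")
hsv=cv2.cvtColor(im,cv2.COLOR_BGR2HSV)
for y in range(102,125):
    print(y,' '.join(f"{int(a):3d}" for a in im[y,328:348].astype(int).sum(1)//3))
E
```

```text
102  29  15  16  18  16  14  11  15  20  17  10  14  10  12  22  47  70  76 103 113
103  58  33  18  21  19  15  17  16  23  24  23  23  18  14  23  49  71  79 103 106
104  85  58  25  19  21  15  18  22  32  42  48  54  43  25  29  52  69  80  90  91
105  98  76  38  19  19  12  20  39  56  66  73  83  77  41  34  56  63  71  84  89
106 102  84  39  15  17  15  27  50  71  77  87  97  90  53  42  67  63  82  96  99
107 107  83  38  16  15  14  34  61  74  77  90 102  96  62  50  72  74  93 104 107
108 107  78  37  20  13  19  37  63  73  75  93 109 107  76  60  77  89 106 109 115
109 105  71  33  21  17  24  40  65  76  77 105 124 121  92  73  88 103 111 116 117
110 100  64  32  23  22  28  45  70  77  88 118 136 132 104  88 102 113 115 119 116
111  86  66  40  25  27  30  51  71  74  91 128 137 134 111 102 108 116 118 117 117
112  86  80  65  42  31  44  70  78  82  99 133 143 133 118 108 116 118 117 115 118
113  97  93  91  70  53  61  87  86  83 111 134 140 134 118 106 114 117 118 119 117
114 104 107 103  96  86  84  95  86  90 118 135 140 133 115 106 114 119 118 120 120
115 108 108 107 109 106 106 103  90  99 120 135 141 137 122 112 114 120 121 121 117
116 111 113 115 116 113 113 108  94 104 122 134 139 134 120 111 116 117 118 116 114
117 116 113 118 114 112 118 109 100 109 121 131 139 136 122 109 114 117 115 114 114
118 116 117 115 116 117 116 112 105 108 119 129 141 136 122 107 111 112 115 120 120
119 119 116 117 117 122 122 116 111 107 120 129 138 136 126 112 111 115 121 122 124
120 116 118 121 123 120 120 117 114 107 115 124 133 133 124 114 119 124 124 127 129
121 120 120 119 120 117 117 117 114 108 110 116 123 123 122 117 123 127 126 129 131
122 119 119 120 117 115 115 113 110 113 109 109 111 116 122 126 127 128 129 126 127
123 119 115 115 115 112 117 118 120 119 117 117 116 122 127 128 127 128 126 125 126
124 116 112 116 116 120 117 118 123 125 127 125 127 128 127 127 128 130 127 125 123
```

View pics/s24.png

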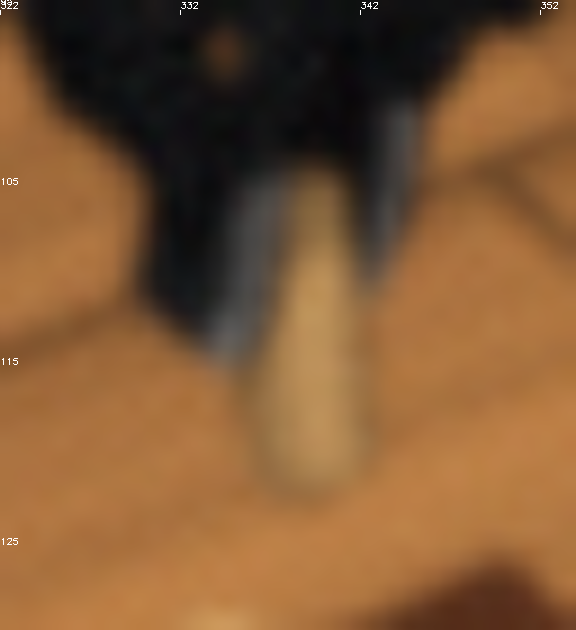

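```bash
python3 -m creep '[[[0,0.98,-0.3],0,1],[[0,0.98,-0.3],0,1],[[0,0.98,-0.3],0,1]]';python3 -m creep '[[[0,0.98,-0.35],0,1],[[0,0.98,-0.35],0,1],[[0,0.98,-0.35],0,1]]'; python3 -m creep '[[[0,0.9,-0.4],0,1],[[0,0.9,-0.4],0,1],[[0,0.9,-0.4],0,1],[[0,0.9,-0.4],0,1]]'; python3 go.py 585,-5.5,190;python3 - <<'E'
from fit import *
im=cams.get_image("scene");crop(im,240,100,90,110,6,"s25.png")
v=np.load("fit.npy");p=state()["eef_pos"];g=p+[-1.3,0,19]
for a in(0,10,15,20,25,30,35):
    a=np.radians(a);yw=np.radians(3.74);u=np.array([-np.sin(a)*np.cos(yw),-np.sin(a)*np.sin(yw),np.cos(a)]); print(np.degrees(a),projc("scene",[g,g-43.6*u,g+6.4*u],v[17:23]).ravel())
E
```

```text
clock: 26.4
eef_pos: [506.4, 185.2, 194.0]
tool_rot: [1.542, 1.566, -1.544]
force: [-1.1, -0.1, 0.6]
width: 17.7
clock: 26.7
eef_pos: [547.9, 89.6, 194.1]
tool_rot: [1.713, 1.566, -1.372]
force: [-0.7, -0.4, 0.6]
width: 17.9
clock: 27.1
eef_pos: [591.4, 9.4, 193.8]
tool_rot: [-0.43, 1.569, 2.775]
force: [-0.7, 0.9, -0.6]
width: 18.1
t 27.1 tcp [591.377   9.363 193.82 ] w 18.1 F [-0.705  0.913 -0.601] yaw_jaw -176.37503503432885 tooly [ 0.063 -0.998 -0.001] toolz [-0.998 -0.063  0.001]
shift units [0.038 0.144 0.073]
0.0 [276.6 168.4 276.  180.5 276.7 166.5]
10.0 [276.6 168.4 277.7 182.1 276.4 166.3]
14.999999999999998 [276.6 168.4 278.6 182.8 276.3 166.2]
20.0 [276.6 168.4 279.4 183.4 276.1 166.1]
25.0 [276.6 168.4 280.3 183.9 276.  166.1]
29.999999999999996 [276.6 168.4 281.1 184.2 275.9 166. ]
35.0 [276.6 168.4 281.9 184.5 275.8 166. ]
```

View pics/s25.png

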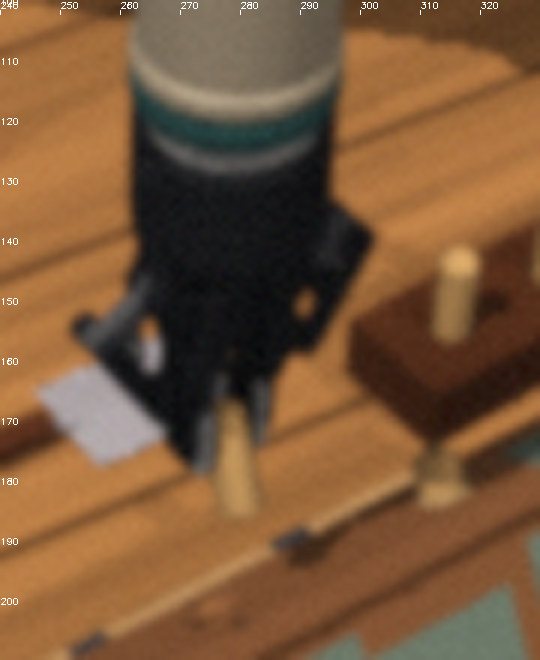

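```bash
python3 - <<'E'
from fit import *
im=cams.get_image("scene")
crop(im,265,158,30,32,18,"s26.png")
for y in range(164,189):
    print(y,' '.join(f"{int(a):3d}" for a in im[y,268:292].astype(int).sum(1)//3))
v=np.load("fit.npy");p=state()["eef_pos"];print(p)
def sil(a,off,n=20):
    a=np.radians(a);yw=np.radians(3.74);R=frame([0,0,0],yw,a)[0]; g=p+[0,0,19]+R@[0,0,0]+np.array([off,0,0])
    th=np.linspace(0,2*np.pi,n)
    return projc("scene",[g+R@[r*np.cos(t),r*np.sin(t),z] for r,z in((7,-43.6),(10,-40.6),(10,-19),(10,-5)) for t in th],v[17:23]).reshape(4,n,2)
for a in(10,15,20,25,30):
  for off in(-1,5):
    S=sil(a,off); print(a,off,"bottom y max",S[:2,:,1].max().round(1),"right/left at -40:",S[1,:,0].max().round(1),S[1,:,0].min().round(1)," at -19:",S[2,:,0].max().round(1),S[2,:,0].min().round(1),"at -5",S[3,:,0].max().round(1), "ctr y",S[1,:,1].mean().round(1),S[2,:,1].mean().round(1),S[3,:,1].mean().round(1))
E
```

```text
164  18  16  16  18  17  16  21  40  70  81  40  12  12  14  29  53  60  60  84 116 124 124 124 123
165  17  20  17  15  14  18  19  38  70  79  50  24  19  15  28  56  68  69  88 117 123 124 123 125
166  17  20  17  13  18  24  21  31  65  75  62  54  44  28  28  55  69  65  89 117 124 125 124 125
167  19  18  16  14  15  21  34  42  53  71  78  81  70  47  36  57  69  68  89 117 127 128 126 125
168  21  18  14  16  17  33  55  65  69  78  90  98  89  65  41  58  66  68  93 119 127 127 123 119
169  33  16  18  18  19  41  72  83  78  86 101 104  99  74  50  55  71  75 100 119 121 118 112 104
170  52  24  15  17  22  50  74  82  79  86 102 104 100  84  55  59  81  92 106 114 110 103  95  91
171  61  24  18  17  27  49  72  81  79  89 103 112 106  88  65  68  87  96 103  98  92  92  92  98
172  61  28  15  20  27  48  72  78  78  96 114 123 115  98  77  72  87  90  92  91  93  99 108 112
173  63  34  22  21  31  46  70  76  80 106 135 137 128 113  93  81  84  90  95 100 109 115 115 118
174  81  53  29  20  27  49  70  78  82 110 137 143 137 118 100  88  98 106 112 115 119 118 120 121

[... 1844 characters left out ...]
5 ctr y 183.3 176.2 171.6
20 -1 bottom y max 184.8 right/left at -40: 283.5 275.7  at -19: 282.1 274.2 at -5 281.2 ctr y 182.3 174.9 170.1
20 5 bottom y max 186.3 right/left at -40: 284.8 276.9  at -19: 283.4 275.5 at -5 282.5 ctr y 183.9 176.5 171.6
25 -1 bottom y max 185.1 right/left at -40: 284.3 276.5  at -19: 282.5 274.6 at -5 281.3 ctr y 182.8 175.1 170.1
25 5 bottom y max 186.7 right/left at -40: 285.6 277.7  at -19: 283.8 275.9 at -5 282.6 ctr y 184.3 176.7 171.6
30 -1 bottom y max 185.4 right/left at -40: 285.0 277.3  at -19: 282.8 275.0 at -5 281.4 ctr y 183.1 175.3 170.1
30 5 bottom y max 186.9 right/left at -40: 286.3 278.5  at -19: 284.1 276.3 at -5 282.7 ctr y 184.6 176.8 171.7
```

View pics/s26.png

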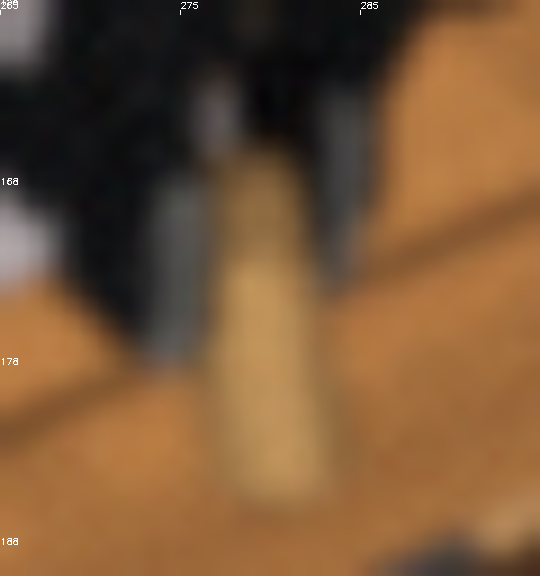

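```bash
python3 go.py 595.6,-5.6,158
```

```text
t 27.2 tcp [590.681  11.898 194.148] w 17.9 F [-0.613  0.812  0.157] yaw_jaw -176.12187162388292 tooly [ 0.068 -0.998 -0.002] toolz [-0.998 -0.068  0.001]
shift units [ 0.361  0.179 -0.038]
```

```bash
python3 -m creep '[[[0,0.09,-0.02],0,1],[[0,0.18,-0.04],0,1],[[0.15,0.18,-0.04],0,1],[[0.3,0.18,-0.04],0,1],[[0.36,0.18,-0.04],0,1],[[0.36,0.18,-0.04],0,1],[[0.36,0.18,-0.04],0,1]]';  python3 go.py 595.6,-5.6,153;python3 - <<'E'
from fit import *
im=cams.get_image("scene");crop(im,255,170,45,50,12,"s27.png")
E
```

```text
clock: 27.9
eef_pos: [596.8, -8.4, 159.3]
tool_rot: [2.944, 1.57, -0.132]
force: [0.8, 0.2, 0.3]
width: 17.9
t 27.9 tcp [596.842  -8.429 159.266] w 17.9 F [0.754 0.165 0.298] yaw_jaw -176.2583269680581 tooly [ 0.065 -0.998  0.   ] toolz [-0.998 -0.065 -0.001]
shift units [ 0.063 -0.029  0.011]
```

View pics/s27.png

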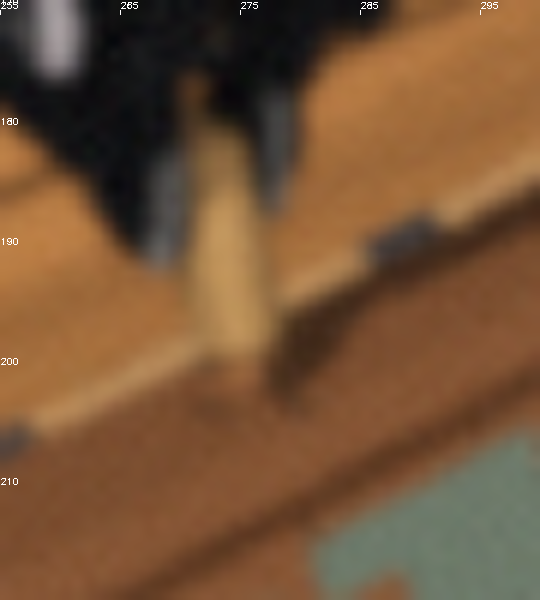

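```bash
python3 -m creep '[[[0,-0.03,0.035],0,1],[[0,-0.03,0.035],0,1],[[0.05,-0.03,0.005],0,1],[[0.1,-0.03,-0.025],0,1],[[0.1,-0.03,-0.025],0,1]]';  python3 go.py;python3 - <<'E'
from fit import *
im=cams.get_image("scene");crop(im,255,170,45,50,12,"s28.png")
E
```

```text
clock: 28.45
eef_pos: [598.8, -5.2, 147.9]
tool_rot: [-0.005, 1.57, -3.081]
force: [-0.3, 0.2, -0.7]
width: 18.0
t 28.45 tcp [598.786  -5.19  147.881] w 18.0 F [-0.323  0.171 -0.677] yaw_jaw -176.26131716331008 tooly [ 0.065 -0.998 -0.   ] toolz [-0.998 -0.065  0.001]
```

View pics/s28.png

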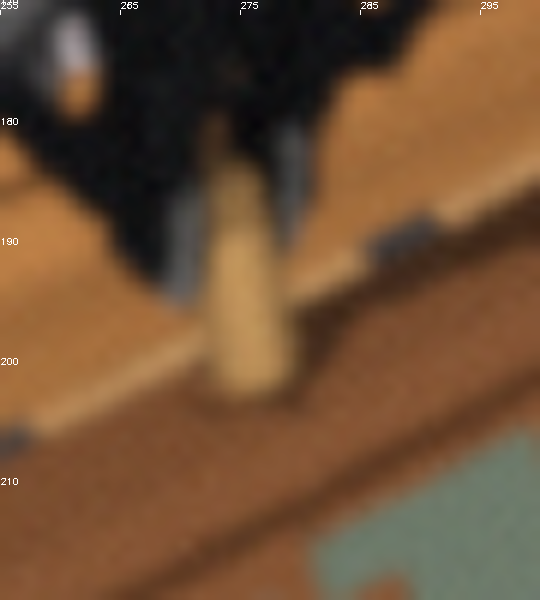

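```bash
python3 -m creep '[[[0.026,0.005,-0.01],0,1],[[0.026,0.005,-0.01],0,1]]'; python3 -m creep '[[[0.026,0,-0.01],0,1],[[0.026,0,-0.01],0,1]]'; python3 -m creep '[[[0.026,0,-0.01],0,1],[[0.026,0,-0.01],0,1]]';python3 -m creep '[[[0.026,0,-0.01],0,1],[[0.026,0,-0.01],0,1]]'; python3 - <<'E'
from fit import *
im=cams.get_image("scene");crop(im,255,170,45,50,12,"s29.png")
E
```

```text
clock: 28.7
eef_pos: [599.8, -5.8, 145.9]
tool_rot: [0.109, 1.57, -2.968]
force: [-0.3, 0.0, 0.1]
width: 18.0
clock: 28.9
eef_pos: [600.6, -5.7, 144.4]
tool_rot: [0.424, 1.57, -2.652]
force: [-2.7, 0.3, 6.5]
width: 17.6
clock: 29.1
eef_pos: [600.6, -5.7, 143.8]
tool_rot: [0.127, 1.569, -2.95]
force: [-9.6, -0.3, 22.0]
width: 18.1
clock: 29.3
eef_pos: [600.5, -5.7, 143.3]
tool_rot: [0.094, 1.568, -2.983]
force: [-16.8, -0.5, 37.7]
width: 17.8
```

View pics/s29.png

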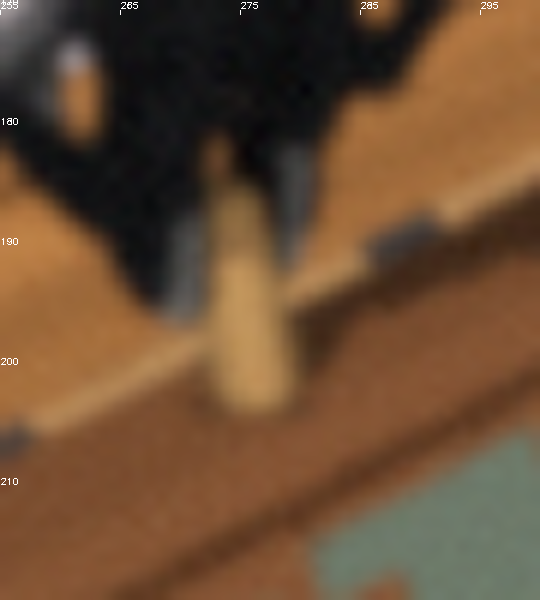

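```bash
python3 -m creep '[[[-0.09,0,0.01],0,1],[[-0.09,0,0.045],0,1],[[-0.09,0,0.045],0,1]]'; python3 go.py; python3 -m creep '[[[0.03,0,0],0,1],[[0.06,0,-0.005],0,1],[[0.06,0,-0.005],0,1]]'; python3 -m creep '[[[0.026,0,-0.005],0,1],[[0.026,0,-0.005],0,1]]';python3 -m creep '[[[0.026,0,-0.005],0,1],[[0.026,0,-0.005],0,1]]'; python3 - <<'E'
from fit import *
im=cams.get_image("scene");crop(im,255,170,45,50,12,"s30.png")
E
```

```text
clock: 29.65
eef_pos: [597.8, -5.8, 147.2]
tool_rot: [0.087, 1.57, -2.989]
force: [-0.2, 0.0, -1.7]
width: 18.0
t 29.65 tcp [597.759  -5.81  147.154] w 18.0 F [-0.207  0.04  -1.701] yaw_jaw -176.2684939209395 tooly [ 0.065 -0.998  0.   ] toolz [-0.998 -0.065  0.001]
clock: 29.95
eef_pos: [597.6, -5.5, 140.1]
tool_rot: [-0.091, 1.568, 3.116]
force: [-2.1, -0.6, 0.1]
width: 17.8
clock: 30.15
eef_pos: [598.4, -5.3, 137.8]
tool_rot: [-0.207, 1.569, 3.0]
force: [-1.9, 1.2, -2.6]
width: 18.0
clock: 30.35
eef_pos: [599.3, -5.3, 135.6]
tool_rot: [-0.349, 1.569, 2.858]
force: [-2.6, 1.0, -1.5]
width: 17.9
```

View pics/s30.png

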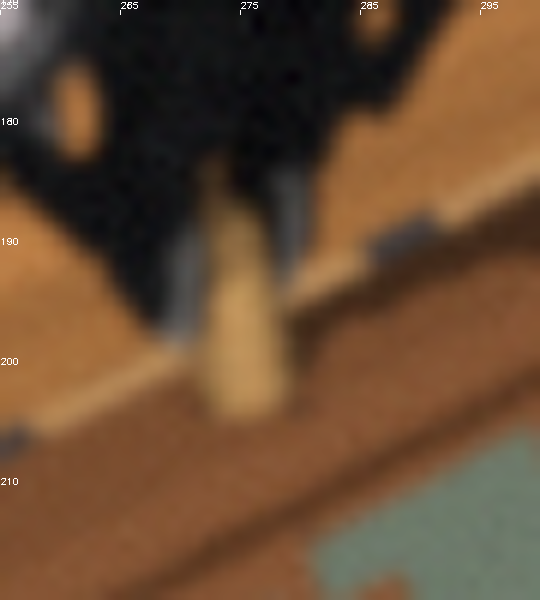

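```bash
python3 -m creep '[[[0.03,0,-0.01],0,1],[[0.03,0,-0.01],0,1]]'; python3 -m creep '[[[0.02,0,0.03],0,1],[[0.03,0,0.06],0,1],[[0.03,0,0.06],0,1]]';python3 -m creep '[[[0.02,0,0.04],0,1],[[0.02,0,0.04],0,1]]'; python3 - <<'E'
from fit import *
im=cams.get_image("scene");crop(im,255,170,45,50,12,"s31.png")
E
```

```text
clock: 30.6
eef_pos: [600.4, -5.2, 132.8]
tool_rot: [-0.405, 1.57, 2.802]
force: [-3.0, 1.1, -2.3]
width: 17.7
clock: 30.9
eef_pos: [598.0, -5.5, 131.3]
tool_rot: [-3.111, 1.563, 0.096]
force: [5.1, 2.1, -0.8]
width: 17.9
clock: 31.1
eef_pos: [597.3, -5.5, 130.9]
tool_rot: [-3.128, 1.556, 0.079]
force: [9.0, 2.9, 3.8]
width: 18.1
```

View pics/s31.png

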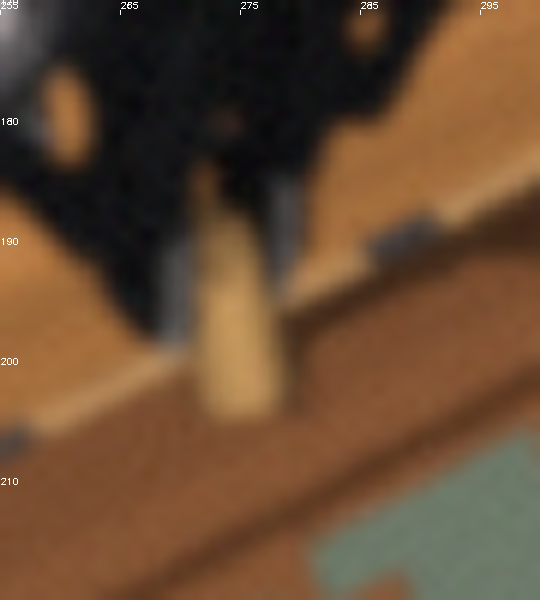

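```bash
python3 -m creep '[[[0.01,0,0.04],0,1],[[0.01,0,0.04],0,1]]'; python3 -m creep '[[[0.02,0,0.04],0,1],[[0.02,0,0.04],0,1]]';python3 -m creep '[[[0.03,0,0.02],0,1],[[0.03,0,0.02],0,1]]'; python3 - <<'E'
from fit import *
im=cams.get_image("scene");crop(im,255,170,45,50,12,"s32.png")
E
```

```text
clock: 31.35
eef_pos: [595.9, -5.4, 130.7]
tool_rot: [-3.129, 1.551, 0.079]
force: [11.2, 2.2, 3.2]
width: 18.1
clock: 31.55
eef_pos: [591.8, -5.5, 129.2]
tool_rot: [-3.119, 1.551, 0.089]
force: [10.5, 3.5, 8.3]
width: 18.1
clock: 31.75
eef_pos: [590.6, -5.6, 127.1]
tool_rot: [-3.123, 1.549, 0.085]
force: [9.5, 3.5, 12.3]
width: 18.1
```

View pics/s32.png

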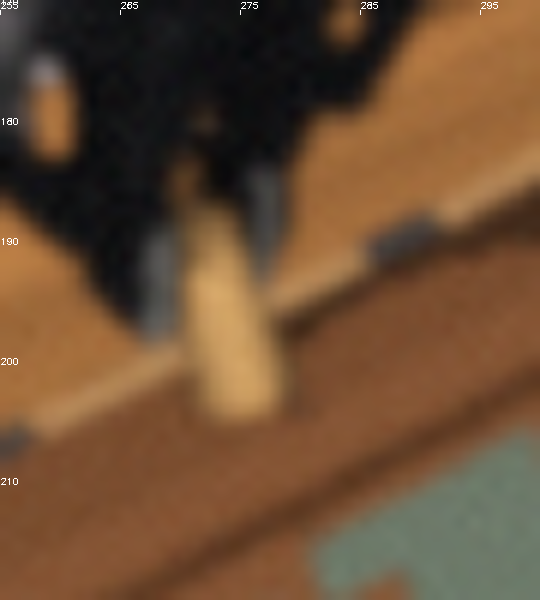

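```bash
python3 -m creep '[[[0.026,0,-0.02],0,1],[[0.05,0,-0.04],0,1],[[0.05,0,-0.04],0,1]]'; python3 -m creep '[[[0.03,0,-0.02],0,1],[[0.03,0,-0.02],0,1]]'; python3 - <<'E'
from fit import *
im=cams.get_image("scene");crop(im,255,170,45,50,12,"s33.png")
E
```

```text
clock: 32.1
eef_pos: [594.5, -5.2, 122.0]
tool_rot: [-3.119, 1.55, 0.088]
force: [8.7, 3.5, 11.4]
width: 17.7
clock: 32.3
eef_pos: [596.7, -5.0, 119.0]
tool_rot: [-3.115, 1.55, 0.093]
force: [9.6, 4.0, 12.1]
width: 18.0
```

View pics/s33.png

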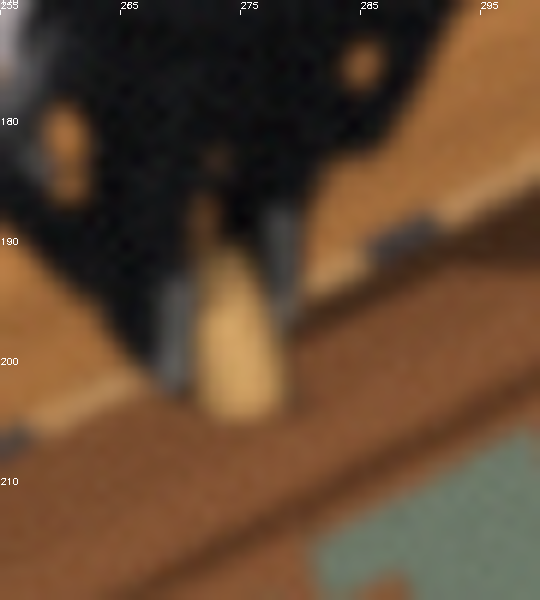

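```bash
python3 -m creep '[[[-0.05,0,-0.06],0,1],[[-0.05,0,-0.06],0,1]]'; python3 -m creep '[[[-0.01,0,0],0,0.7],[[-0.01,0,0],0,0.6],[[-0.03,0,0],0,0.5],[[-0.03,0,0],0,0.5]]'; python3 - <<'E'
from fit import *
im=cams.get_image("scene");crop(im,255,170,45,50,12,"s34.png")
E
```

```text
clock: 32.55
eef_pos: [596.5, -5.6, 121.2]
tool_rot: [-3.12, 1.563, 0.087]
force: [4.9, 2.3, 7.1]
width: 18.0
clock: 32.95
eef_pos: [591.9, -6.6, 121.9]
tool_rot: [0.23, 1.569, -2.847]
force: [0.0, -0.9, 0.4]
width: 42.8
```

View pics/s34.png

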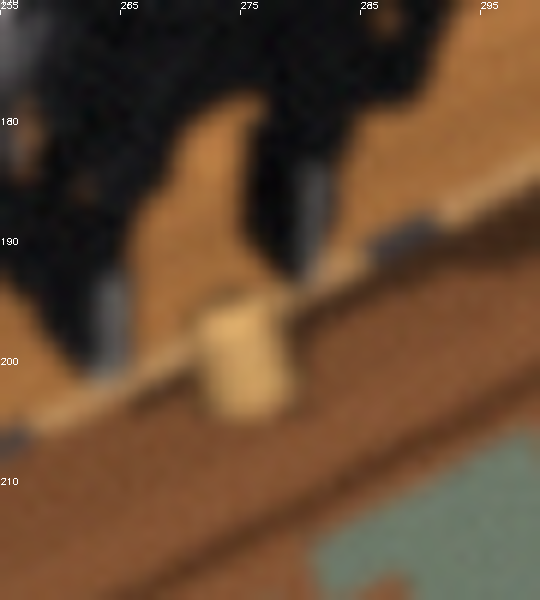

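```bash
python3 -m creep '[[[-0.2,0,0],0,0.5],[[-0.5,0,0],0,0.5],[[-0.8,0,0],0,0.5],[[-0.8,0,0],0,0.5]]'; python3 - <<'E'
from fit import *
im=cams.get_image("scene");crop(im,250,160,85,60,9,"s35.png")
v=np.load("fit.npy");bo=v[6:9];Rs,_=frame(bo,v[9],L)
print(projc("scene",[bo+Rs@[0,0,20],bo+Rs@[0,125,20],bo+Rs@[0,0,0],bo+Rs@[0,125,0]],v[17:23]))
E
```

```text
clock: 33.4
eef_pos: [595.3, -6.2, 206.1]
tool_rot: [3.077, 1.563, 0.0]
force: [0.1, -0.2, 0.2]
width: 42.6
[[273.2 195. ]
 [311.9 175.3]
 [275.2 201.8]
 [313.6 182. ]]
```

View pics/s35.png

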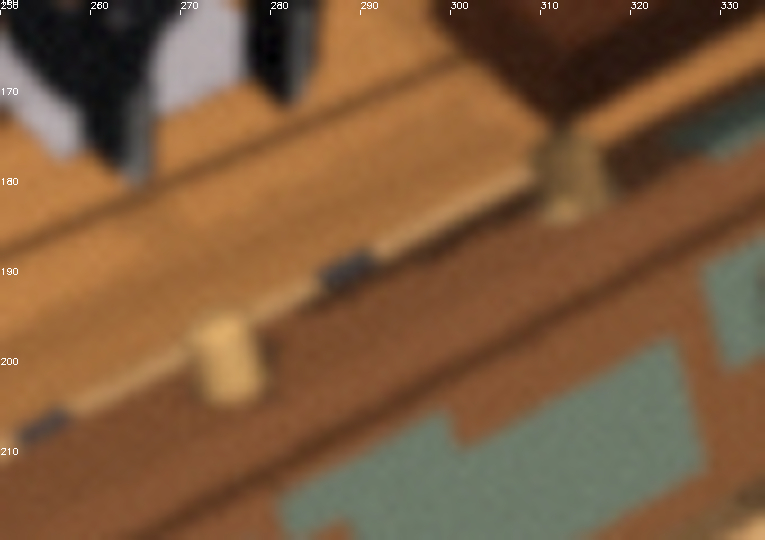

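Released, the dowel slid in by itself. Its top is at (273,195) and it stands about as proud as the glued one. I'll press it gently with the closed fingers to be sure it is home.

```bash
python3 -m creep '[[[0,0,0],0,0.8],[[0,0,-0.08],0,1],[[0.2,0,-0.08],0,1],[[0.4,0,-0.08],0,1],[[0.52,0,-0.08],0,1],[[0.52,0,-0.08],0,1]]'; python3 go.py; python3 -m creep '[[[0.03,0,-0.01],0,1],[[0.05,0,-0.02],0,1],[[0.05,0,-0.02],0,1]]';python3 -m creep '[[[0.03,0,-0.01],0,1],[[0.03,0,-0.01],0,1]]'
```

```text
clock: 34.05
eef_pos: [599.3, -5.6, 147.6]
tool_rot: [-0.035, 1.566, -3.111]
force: [0.4, 0.5, 0.4]
width: 0.1
t 34.05 tcp [599.28   -5.553 147.6  ] w 0.1 F [0.433 0.524 0.361] yaw_jaw -176.2546946492106 tooly [ 0.065 -0.998 -0.   ] toolz [-0.998 -0.065  0.005]
clock: 34.35
eef_pos: [603.3, -5.4, 145.6]
tool_rot: [3.098, 1.57, 0.021]
force: [-0.8, 0.4, 0.3]
width: 0.2
clock: 34.55
eef_pos: [603.9, -5.4, 142.3]
tool_rot: [3.083, 1.57, 0.007]
force: [-0.2, 0.2, -0.4]
width: -0.0
```

```bash
python3 -m creep '[[[0.02,0,-0.01],0,1],[[0.02,0,-0.01],0,1]]';python3 -m creep '[[[0.02,0,-0.01],0,1],[[0.02,0,-0.01],0,1]]';python3 -m creep '[[[0.03,0,-0.015],0,1],[[0.03,0,-0.015],0,1]]'
```

```text
clock: 34.75
eef_pos: [604.8, -5.3, 140.1]
tool_rot: [-0.038, 1.571, -3.115]
force: [-0.5, 0.4, -0.6]
width: -0.0
clock: 34.95
eef_pos: [605.5, -5.3, 138.9]
tool_rot: [0.144, 1.57, -2.932]
force: [-3.1, 0.3, 7.1]
width: 0.1
clock: 35.15
eef_pos: [605.7, -5.6, 138.4]
tool_rot: [0.173, 1.568, -2.904]
force: [-9.7, -0.0, 26.4]
width: 0.0
```

```bash
python3 -m creep '[[[-0.2,0,0],0,1],[[-0.5,0,0],0,1],[[-0.9,0,0],0,1],[[-0.9,0,0],0,1]]'; python3 -m creep '[[[-0.3,0,0.4],0,0.5],[[-0.3,0,0.9],0,0.5],[[-0.3,0,0.9],0,0.5]]'; python3 -m creep '[[[0,0.5,0.5],0,0.5],[[0,0.9,0.5],0,0.5],[[0,0.9,0.5],0,0.5],[[0,0.9,0.5],0,0.5]]'; python3 - <<'E'
from fit import *
im=cams.get_image("scene");crop(im,250,160,85,60,9,"s36.png");cv2.imwrite("pics/scene_end.png",cv2.resize(im,(800,600),interpolation=cv2.INTER_CUBIC))
im=cams.get_image("top");crop(im,160,130,140,74,5,"t36.png");cv2.imwrite("pics/top_end.png",cv2.resize(im,(800,600),interpolation=cv2.INTER_CUBIC))
print(state()["force"])
E
```

```text
clock: 35.55
eef_pos: [610.9, -5.0, 230.7]
tool_rot: [3.105, 1.56, 0.028]
force: [0.7, -0.3, 0.2]
width: -0.4
clock: 35.85
eef_pos: [507.8, -12.0, 253.5]
tool_rot: [0.022, 1.558, -3.055]
force: [0.4, -0.3, 0.4]
width: 42.0
clock: 36.25
eef_pos: [473.0, -106.0, 255.0]
tool_rot: [1.141, 1.57, -1.94]
force: [0.1, 0.5, 0.5]
width: 42.6
[0.3 0.5 0.4]
```

View pics/s36.png

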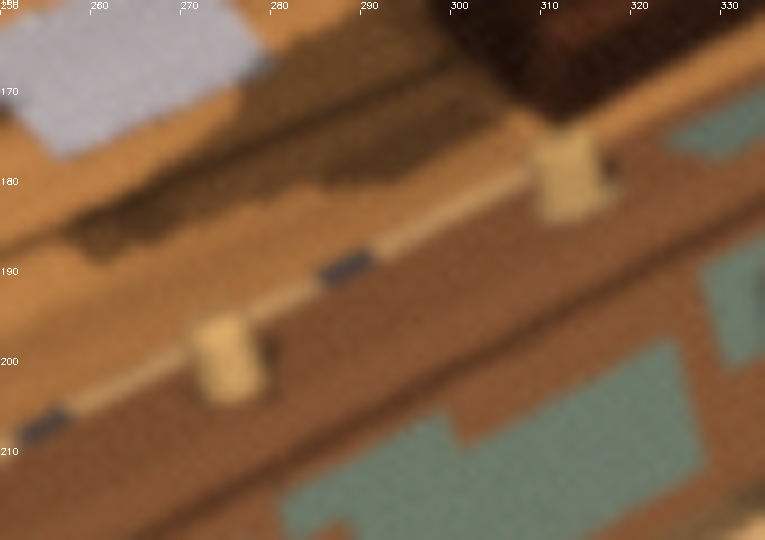

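View pics/top_end.png

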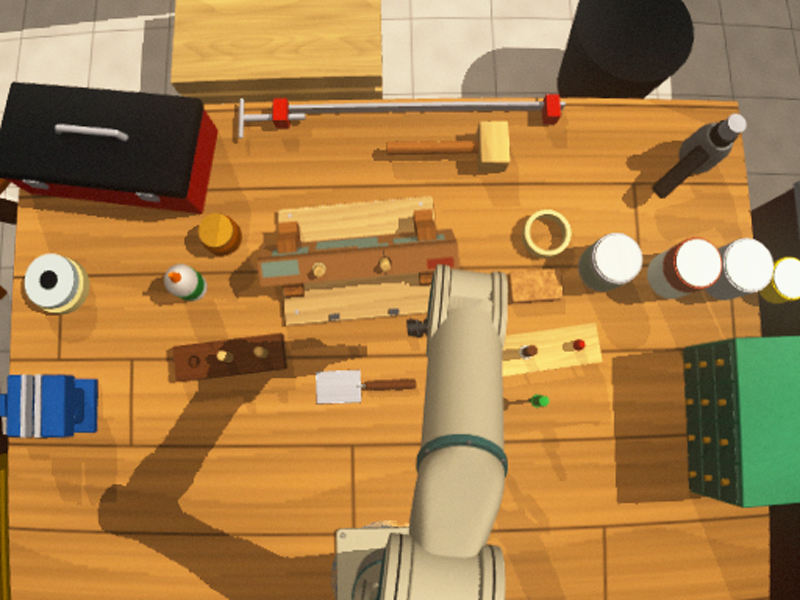

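View pics/scene_end.png

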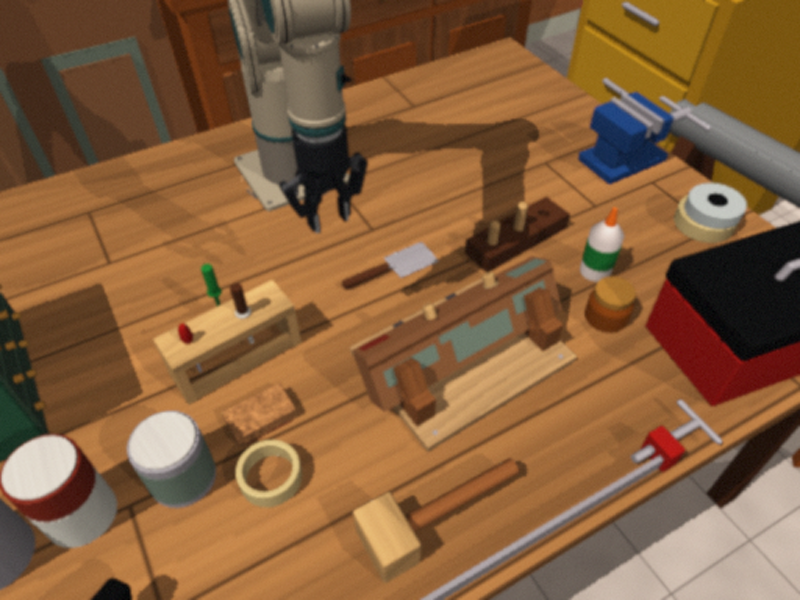

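The new dowel (top at (274,195), foot at (275,204)) stands as proud as the glued one (top at (311,175), foot at (313,184)). The rod hangs in the rack, the other two dowels stand in the block, and the bystanders look unmoved.

```bash
python3 -c "
from cell import order
print(order.finish_job())"
```

```text
the job is handed in; nothing more can be done
None
```

The job is handed in at about 36 s: the bore sounded at 30 mm deep, and I fitted the 50 mm dowel, which should stand 20 mm proud.

- **Sounding:** The rod's tip met the bottom firmly, with 15–21 N up the tool. About 50 mm of shank showed below the collar, and the height of contact also matched 30 mm, not 42. I then hung the rod back in its hole; it looks as it did at the start.
- **Fitting:** The dowel slid down the bore by itself when released. A push with the closed fingers met a hard stop at about the height expected for 20 mm proud (26 N, hardly any give). In the last scene picture its visible length is 9–10 px, about the same as the glued dowel's.
- **The rest:** The other two dowels still stand in their block. The bystanders look unmoved in the final pictures.

**What went wrong on the way:**
- Tilting the dowel against the edge of the dowel block gave about 16° instead of 30°.
- The first try at the bore landed on the face of the stile at about 38 N of upward force (about 41 N in all), with the dowel, not the gripper, touching it. I backed off 4 mm, and it then went in and straightened in the bore.
- The two cameras disagreed by about 5 mm at first, so I corrected the positions with a joint fit.

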